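# Restock the UV-ink cabinet by feel

### The job

Put the new ink cartridges that stand in the grey cradle away in the ink cabinet: raise the amber sash fully, draw the rack fully out, and stand each cartridge, cap up and right down, in the one empty well of the row of its own colour - sprung flaps hide the wells, so feel for the empty one. When all are in, push the rack fully home and then lower the sash until it is shut. Leave everything else on the bench where it is.

Things in the scene. Friction and masses are not known exactly. Their poses are not given: they have to be found in the camera images.
- cabinet: fixed grey bench cabinet, 240 deep, 250 wide, 160 mm high, on the robot's left, its open front facing right (-y) within 0.14 rad. Origin: centre of its underside; x = from front to back, y = across, z = up. A 55 mm high fan unit stands on the rear of its roof, from 128 mm behind the sash. Two sash guides, 300 mm high, stand at the front, 222 mm apart inside.
- sash (a joint): amber see-through sash across the cabinet's front, 218 wide, 142 mm high, sliding straight up. Value in m: 0 = down (shut), 0.125 = fully up. Counterbalanced, about 3 N of friction: it stays where it is left. It starts up to 30 mm open. Below 0.105 it blocks the rack.
- sash_bar (a point): middle of the sash's black level handle bar, 12 x 12 mm, 130 mm long, held clear on two end posts 28 mm above the sash's top rail; grip it from above across its 12 mm. Rail and panel are thinner than the bar; the cabinet's roof lies 40 mm lower than the bar when shut. Axes: x = front to back of the cabinet, y = along the bar, z = up. 200 mm above the bench when shut.
- rack (a joint): black slide-out rack in the cabinet, 130 x 130 mm, 3 rows of 3 wells. Value in m: 0 = fully in, 0.22 = fully out; slides straight out of the front, friction about 2 N. Its top is 128 mm above the bench.
- rack_bar (a point): middle of the rack's steel level pull bar, 12 x 12 mm, 110 mm long, 60 mm above the bench, clear below, 85 mm in front of the sash when in, on two flat arms that pass under the sash; grip it from above across its 12 mm. Axes: x = towards the cabinet (push that way, pull along -x), y = along the bar, z = up.
- row_red (a point): mouth centre of the middle well of the red row (back row, nearest the cabinet), level with the rack's top. Axes: x = front to back (rows 40 mm apart), y = along the row (wells at -40, 0, +40 mm), z = up. Wells are 30 x 30 mm, 112 mm deep, each shut by one opaque sprung flap of the row's colour, flush with the top, hinged at its back (+x) edge.
- row_blue (a point): the same for the blue (middle) row. A flap yields to under 1 N, swings 29 mm down and springs shut again. In each row two wells hold a stored cartridge, out of sight,  its top 32 mm below the rack's top, and one (any) is empty. What enters a full well is stopped 32 mm down.
- row_yellow (a point): the same for the yellow (front) row, nearest the pull bar. In the empty well a cartridge goes down all 112 mm: let go with its foot 42 mm or more down, it slides to the bottom by its own weight and the flap shuts over it.
- cradle: loose grey shipping cradle on the bench, a block 160 x 56 x 26 mm, 0.35 kg, with three round sockets 26 mm wide and 20 mm deep in a line, 52 mm apart, in which the new cartridges stand (feet 6 mm above the bench, 60 mm standing out). Origin: centre of its underside; x = along the line of sockets, z = up.
- new_red: new ink cartridge: upright cylinder, 24 mm across and 80 mm high, silver with a red cap (the top 30 mm) and a red band, about 0.07 kg, standing cap up in the cradle. Origin: centre of its underside; z = its axis towards the cap. May be absent.
- new_blue: new ink cartridge: upright cylinder, 24 mm across and 80 mm high, silver with a blue cap (the top 30 mm) and a blue band, about 0.07 kg, standing cap up in the cradle. Origin: centre of its underside; z = its axis towards the cap. May be absent.
- new_yellow: new ink cartridge: upright cylinder, 24 mm across and 80 mm high, silver with a yellow cap (the top 30 mm) and a yellow band, about 0.07 kg, standing cap up in the cradle. Origin: centre of its underside; z = its axis towards the cap. May be absent.
- bowl: white bowl, 110 mm across, 45 mm high; bystander. Origin: centre of its underside.
- ink_bottle: amber bottle, 52 mm across, 110 mm high; bystander. Origin: centre of its underside.
- paint_jar: jar with a black cap, 60 mm across, 60 mm high; bystander. Origin: centre of its underside.
- tape_roll: yellow roll of tape lying flat, 100 mm across, 25 mm high; bystander. Origin: centre of its underside.
- squeegee: wooden squeegee, 120 mm long, 58 mm high, rubber edge up; bystander. Origin: centre of its underside.

How it is judged:
By the outcome, as a careful person would: the job done as asked, in the order asked, and still so for the second after the job is handed in, with the robot touching nothing.
Of stock_red1, stock_red2, stock_red3 only 2 to 2 are there at a start; the rules pass over those that are not, and their reading is None.
Of stock_blue1, stock_blue2, stock_blue3 only 2 to 2 are there at a start; the rules pass over those that are not, and their reading is None.
Of stock_yellow1, stock_yellow2, stock_yellow3 only 2 to 2 are there at a start; the rules pass over those that are not, and their reading is None.
Of new_red, new_blue, new_yellow only 2 to 3 are there at a start; the rules pass over those that are not, and their reading is None.
At some moment in a run one of cradle may be knocked a few centimetres aside while the robot is not near it.
It also fails if it takes over 210 s, if anything falls off the work surface, if the arm or the gripper's body presses on something with over 40 N, if the wrist force passes 120 N, or if a joint passes its speed limit or range.

### The arm

A 7-joint arm with a two-finger parallel gripper is mounted at the origin on the work surface. World frame = base frame: x ahead of the robot, y to its left, z up, the work surface at z = 0. Lengths are in m, angles in rad, forces in N, time in s.
With the tool pointing down it reaches from about 0.4 to 0.9 m from the base axis. Payload 5.5 kg.
Tool frame: the origin (TCP) lies midway between the tips of the shut fingers; the grasp point (between the pads) lies 19 mm behind it; z points along the fingers, y is the line along which they close (so a half turn about z gives the same grasp; the last joint's range is limited). The gripper opens to 92 mm and grips with 3 to 60 N. Pads are 19 mm wide; open, the fingers measure 130 mm over their backs; the gripper's body (75 mm by 190 mm) begins 47 mm behind the grasp point.
Start: joints at [-0.843, 0.501, -0.427, 1.55, 0.221, 1.138, -0.21], TCP at [0.291, 0.581, 0.227] pointing down, gripper open.
Joint ranges: [-2.88, 2.88], [-0.31, 2.03], [-1.54, 1.56], [0.2, 2.42], [-1.41, 4.55], [0.19, 2.02], [-2.57, 2.57]. Speed limits (rad/s): [2.57, 2.57, 3.14, 3.14, 3.14, 3.14, 3.14].

### API

Orientations are given as a unit quaternion [x, y, z, w].
In Python, from station import status, grab_frame, hand_in gives the robot as it stands.
- The arm moves only by the tool step_arm, never from a script. Its argument "steps" is a list of rows, each a list of 7 numbers: the shift along the tool's x, y, z as a fraction of full scale, then the turn, a rotation vector about the tool's x, y, z as a fraction of full scale, then the closure, from -1 (fully open) to 1 (shut). A call has 1 to 20 rows; each row is the pose to reach, as a shift and turn from the pose commanded when the call began, along the tool's axes at that moment; what a row does not reach only later rows make up. Full scale, the value 1, is 0.5 m for a shift and 90 degrees for a turn. A row lasts 1/10 s, in which the tool goes at most 50 mm and 8.59 degrees, less where a joint would pass 70% of its speed; a pose out of reach is approached as far as the arm can. A call with a number of a shift or a turn outside -1 to 1 is refused whole. A call with a gripper value outside its range is refused whole. The fingers move at their own pace and stop on an object; the grip force is fixed at half the most. Time passes only in rows, so rows that repeat a pose let the fingers close. It gives the time, the measured TCP pose, the force, the opening and the grip force at its end, in the units of the state.
- status.state(): the state, without advancing time (a new reading comes with each control period).
- grab_frame(name): name is "scene" or "top" or "wrist"; returns a dict with "img" (384x512x3 uint8, red, green, blue), "fx", "fy", "cx", "cy" (pixels), "extrinsics" (4x4, takes a point from camera to world coordinates); the wrist camera has in their place "hand_eye" (4x4, takes a point from camera to tool coordinates, whose origin is the TCP and whose axes are the flange's). Camera axes: x right, y down, z forward; pixel columns grow to the right and rows downward; lengths in m; the calibration is good to about 2 mm. A picture is of the moment at which its call begins: read the wrist's pose just before it. There is no depth.
- hand_in(): hands the job in; it is judged then, once.
The state is a dict: "time_s": time; "joint_pos": joint angles; "dq": joint speeds; "tau": joint torques, N m; "tcp_pos": TCP position; "ee_rot": TCP orientation; "contact_force": force on the tool from outside, world axes, zero at the start; "wrist_torque": the same for the moment, N m; "width": opening from 0.0 (shut) to 1.0 (fully open); "finger_force": force on a finger pad.
Only numpy, scipy, OpenCV 4.12 (cv2) and the standard library are available. Lean on these libraries where they do the work, as an engineer would, in place of code of your own. Each camera call takes 0.05 s, during which the arm holds its last target. There are 200 camera calls.

## Working session

There is one attempt and no reset: what is moved stays moved. The work goes in short steps, Python scripts to look and compute and a tool call to move; the robot and the scene stay as the last step left them, time stands still between calls to the robot, and variables do not carry over. Pictures are saved under pics/ and viewed, at most 14 in all, crops included, and the job is handed in when it is done.

Besides the shell and the picture viewer there is one more tool, called in YAML: its name, and indented under it one key for each argument. step_arm: Moves the arm, as the interface text tells. Its arguments: {"type":"object","properties":{"steps":{"type":"array","items":{"type":"array","items":{"type":"number","minimum":-1,"maximum":1}}}},"required":["steps"]}

```bash
mkdir -p pics; ls
python3 - <<'E'
from station import status, grab_frame
import cv2, json, numpy as np
s=status.state()
print({k:np.round(v,3).tolist() for k,v in s.items()})
for n in("scene","top","wrist"):
    f=grab_frame(n); cv2.imwrite(f"pics/{n}0.png",f["img"][:,:,::-1])
    print(n,f["fx"],f["fy"],f["cx"],f["cy"],np.round(f.get("extrinsics",f.get("hand_eye")),4).tolist())
E
```

```text
pics
{'time_s': 0.0, 'joint_pos': [-0.843, 0.502, -0.427, 1.551, 0.221, 1.138, -0.21], 'dq': [-0.0, -0.001, -0.0, 0.0, -0.0, 0.001, -0.0], 'tau': [0.001, -56.66, -5.816, -27.911, -0.069, 0.031, 0.0], 'tcp_pos': [0.291, 0.58, 0.226], 'ee_rot': [0.23, 0.973, -0.001, -0.0], 'contact_force': [-0.122, 0.416, -1.251], 'wrist_torque': [-0.063, 0.065, -0.051], 'finger_force': 0.0, 'width': 0.998}
scene 417.7955545613886 417.7955545613886 251.33298075873066 190.88168637809923 [[-0.2678, 0.6428, -0.7177, 1.3468], [0.9633, 0.1656, -0.2111, 0.2033], [-0.0168, -0.7479, -0.6636, 0.896], [0.0, 0.0, 0.0, 1.0]]
top 465.69961358985125 465.69961358985125 248.53194300930375 196.0783743758032 [[0.0297, -0.9976, 0.0624, 0.4134], [-0.9996, -0.0298, -0.0008, -0.0118], [0.0026, -0.0624, -0.998, 1.6138], [0.0, 0.0, 0.0, 1.0]]
wrist 332.72829602837203 332.72829602837203 255.98577427693945 185.09689643821036 [[-0.0001, -0.9565, -0.2917, 0.0799], [1.0, -0.0001, -0.0002, 0.0001], [0.0001, -0.2917, 0.9565, -0.158], [0.0, 0.0, 0.0, 1.0]]
```

View pics/scene0.png

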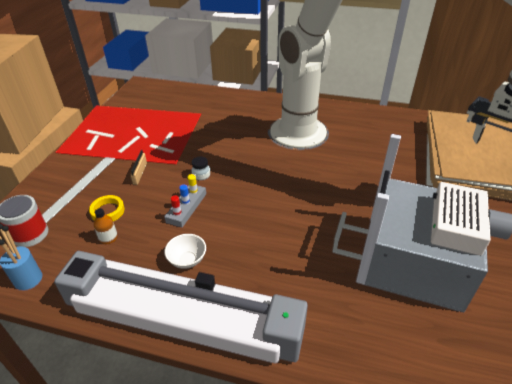

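View pics/top0.png

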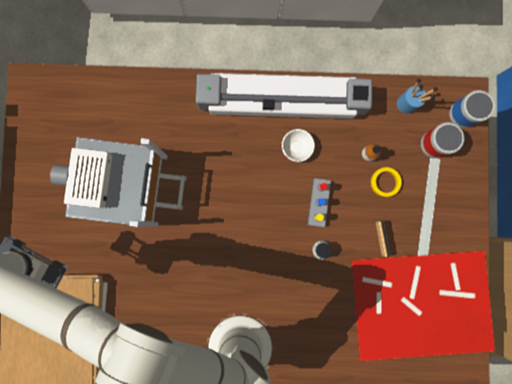

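The scene view shows the cabinet at about (420,240), and the cradle at about (187,205) holding red, blue and yellow. In the top view the pull bar is at about (183,191), the sash at about (158,185), and the cradle caps at (324,187), (322,202), (319,217).

Run:
```python
import cv2, numpy as np
t=cv2.imread('pics/top0.png'); s=cv2.imread('pics/scene0.png')
a=cv2.resize(t[130:235,120:200],None,fx=5,fy=5,interpolation=cv2.INTER_CUBIC)
b=cv2.resize(s[130:290,320:430],None,fx=3.28,fy=3.28,interpolation=cv2.INTER_CUBIC)
h=min(a.shape[0],b.shape[0]); cv2.imwrite('pics/c1.png',np.hstack([a[:h],b[:h]]))
```

```text
(no output)
```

View pics/c1.png

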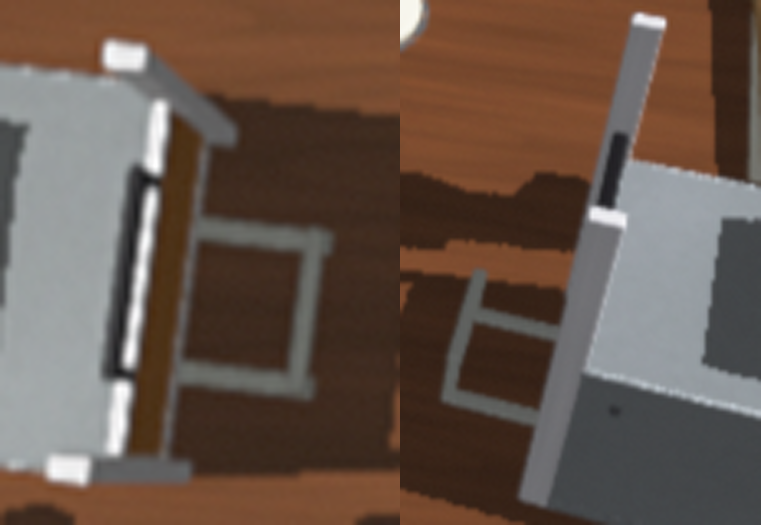

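The crop shows the guide tops at full-frame pixels (145,141) and (133.6,223.6), the rack bar ends at (183.6,177) and (180.4,208.4), and the sash bar ends at (148.6,164.4) and (143.6,205).

```bash
cat > h.py <<'E'
import numpy as np, cv2
from station import status, grab_frame
from scipy.spatial.transform import Rotation as R
def cam(name):
    st=status.state(); f=grab_frame(name)
    if name=="wrist":
        T=np.eye(4); T[:3,:3]=R.from_quat(st["ee_rot"]).as_matrix(); T[:3,3]=st["tcp_pos"]; f["extrinsics"]=T@f["hand_eye"]
    return f
def onz(f,u,v,z):
    E=f["extrinsics"]; d=E[:3,:3]@[(u-f["cx"])/f["fx"],(v-f["cy"])/f["fy"],1]; o=E[:3,3]
    return o+d*(z-o[2])/d[2]
def proj(f,p):
    E=f["extrinsics"]; c=E[:3,:3].T@(np.array(p)-E[:3,3]); return np.array([f["fx"]*c[0]/c[2]+f["cx"],f["fy"]*c[1]/c[2]+f["cy"]])
def caps(f):
    "cap blobs: (u,v) centroid per colour"
    h=cv2.cvtColor(f["img"],cv2.COLOR_RGB2HSV); out={}
    for n,(lo,hi) in dict(red=(0,6),blue=(105,125),yellow=(22,35)).items():
        m=cv2.inRange(h,(lo,150,90),(hi,255,255))
        k,l,s,c=cv2.connectedComponentsWithStats(m)
        out[n]=[(np.round(c[i],1).tolist(),int(s[i,4]),s[i,:4].tolist()) for i in range(1,k) if s[i,4]>12]
    return out
def totool(dw):
    st=status.state(); return R.from_quat(st["ee_rot"]).inv().apply(dw)
def state():
    s=status.state(); print(round(s["time_s"],2),"tcp",np.round(s["tcp_pos"],4),"q",np.round(s["ee_rot"],4),"F",np.round(s["contact_force"],1),"w",round(s["width"],3),"ff",round(s["finger_force"],1),"j",np.round(s["joint_pos"],2))
E
python3 - <<'E'
from h import *
f=cam("top"); s=cam("scene")
P=lambda u,v,z:np.round(onz(f,u,v,z),4)
print("guides",P(145,141,.3),P(133.6,223.6,.3))
print("rackbar",P(183.6,177,.066),P(180.4,208.4,.066))
for z in(.206,.221,.236):
    a,b=P(148.6,164.4,z),P(143.6,205,z); print("sash",z,a,b,(a+b)/2,"scene",proj(s,(a+b)/2))
print("guide scene", proj(s,P(145,141,.3)))
for n,l in caps(f).items():
    for c in l: print("top",n,c,P(*c[0],.08))
for n,l in caps(s).items():
    for c in l: print("sc",n,c)
state()
E
```

```text
guides [0.6437 0.2864 0.3   ] [0.4083 0.3082 0.3   ]
rackbar [0.5675 0.2055 0.066 ] [0.4624 0.2121 0.066 ]
sash 0.206 [0.5888 0.2936 0.206 ] [0.4649 0.3034 0.206 ] [0.52685 0.2985  0.206  ] scene [382.78981369 192.83171104]
sash 0.221 [0.5869 0.2904 0.221 ] [0.4644 0.3001 0.221 ] [0.52565 0.29525 0.221  ] scene [382.61866197 187.70530917]
sash 0.236 [0.5851 0.2871 0.236 ] [0.4638 0.2967 0.236 ] [0.52445 0.2919  0.236  ] scene [382.40204703 182.48684373]
guide scene [383.11346069 194.47702501]
top red ([430.0, 144.9], 191, [424, 128, 19, 29]) [ 0.6978 -0.6113  0.08  ]
top red ([323.5, 186.0], 42, [320, 183, 8, 7]) [ 0.5501 -0.2597  0.08  ]
top red ([423.0, 306.9], 12635, [352, 251, 143, 110]) [ 0.165  -0.5913  0.08  ]
top blue ([504.6, 90.7], 542, [498, 68, 14, 45]) [ 0.8887 -0.8605  0.08  ]
top blue ([459.1, 114.4], 194, [453, 100, 18, 25]) [ 0.8035 -0.708   0.08  ]
top blue ([321.7, 201.5], 40, [318, 199, 8, 6]) [ 0.4986 -0.2548  0.08  ]
top yellow ([386.1, 181.6], 422, [371, 167, 31, 30]) [ 0.5709 -0.4666  0.08  ]
top yellow ([319.4, 216.9], 47, [316, 214, 8, 7]) [ 0.4476 -0.2482  0.08  ]
sc red ([131.6, 133.3], 5366, [56, 105, 146, 60])
sc red ([174.8, 200.7], 97, [171, 195, 9, 13])
sc red ([28.1, 228.5], 654, [9, 207, 37, 35])
sc blue ([110.2, 0.7], 89, [86, 0, 42, 4])
sc blue ([231.9, 5.4], 713, [200, 0, 61, 14])
sc blue ([126.2, 50.2], 1321, [104, 31, 44, 39])
sc blue ([183.6, 190.2], 77, [180, 185, 8, 12])
sc yellow ([191.6, 179.4], 91, [187, 174, 10, 12])
sc yellow ([107.4, 206.0], 471, [89, 195, 35, 26])
0.25 tcp [0.2912 0.5807 0.2262] q [ 2.303e-01  9.731e-01 -4.000e-04 -1.000e-04] F [ 0.6 -0.3 -0.2] w 1.001 ff 0.0 j [-0.84  0.5  -0.43  1.55  0.22  1.14 -0.21]
```

```bash
cat >> h.py <<'E'
def plan(*wps,tilt=0):
    "wps: (x,y,z,yaw_of_tool_y deg). prints fractions relative to present measured pose"
    st=status.state(); R0=R.from_quat(st["ee_rot"]); p0=np.array(st["tcp_pos"])
    for x,y,z,a in wps:
        a=np.radians(a); ty=np.array([np.cos(a),np.sin(a),0]); tz=np.array([0,0,-1.]); tx=np.cross(ty,tz)
        R1=R.from_matrix(np.array([tx,ty,tz]).T)
        d=R0.inv().apply(np.array([x,y,z])-p0)/.5; r=(R0.inv()*R1).as_rotvec()/(np.pi/2)
        print("row",np.round(d,4).tolist()+np.round(r,4).tolist(),"rows~",int(np.ceil(max(np.linalg.norm(d)*10,np.linalg.norm(r)*90/8.59))))
E
python3 - <<'E'
from h import *
s=cam("scene"); f=cam("top")
for z in(.206,.216,.226,.236):
    print(z,proj(s,onz(f,143.6,205,z)), proj(s,onz(f,148.6,164.4,z)))
plan((0.291,0.581,0.38,63),(0.523,.295,.38,85.5),(0.523,.295,.30,85.5))
E
```

```text
0.206 [385.78876106 177.52611318] [379.56164556 209.50592283]
0.216 [385.65967937 174.2764153 ] [379.43199251 205.91406077]
0.226 [385.52915772 170.99046576] [379.3009303  202.28315969]
0.236 [385.39717188 167.66765455] [379.16843581 198.61257965]
row [0.0006, -0.0002, -0.307, -0.0003, -0.0, 0.0041] rows~ 4
row [-0.6706, -0.3036, -0.307, -0.0003, -0.0001, -0.2459] rows~ 8
row [-0.6706, -0.3035, -0.147, -0.0003, -0.0001, -0.2459] rows~ 8
```

step_arm:
  steps:
    - [0,0,-0.15,0,0,0,-1]
    - [0,0,-0.307,0,0,0,-1]
    - [0,0,-0.307,0,0,0,-1]
    - [-0.67,-0.304,-0.307,0,0,-0.246,-1]
    - [-0.67,-0.304,-0.307,0,0,-0.246,-1]
    - [-0.67,-0.304,-0.307,0,0,-0.246,-1]
    - [-0.67,-0.304,-0.307,0,0,-0.246,-1]
    - [-0.67,-0.304,-0.307,0,0,-0.246,-1]
    - [-0.67,-0.304,-0.307,0,0,-0.246,-1]
    - [-0.67,-0.304,-0.307,0,0,-0.246,-1]
    - [-0.67,-0.304,-0.307,0,0,-0.246,-1]
    - [-0.67,-0.304,-0.307,0,0,-0.246,-1]
    - [-0.67,-0.304,-0.307,0,0,-0.246,-1]

```text
time_s: 1.65
tcp_pos: [0.5224, 0.2952, 0.3801]
ee_rot: [0.039, 0.999, 0.0, -0.0]
contact_force: [-0.4, -0.4, 0.8]
width: 1.0
finger_force: 0.0
```

Run:
```python
from h import *
state()
f=cam("wrist"); cv2.imwrite("pics/w1.png",f["img"][:,:,::-1])
for z in(.206,.226):
  print(proj(f,(.4645,.299,z)),proj(f,(.587,.291,z)))
```

```text
1.65 tcp [0.5224 0.2952 0.3801] q [ 3.950e-02  9.992e-01  3.000e-04 -4.000e-04] F [-0.4 -0.4  0.8] w 1.0 ff 0.0 j [-0.27  0.3  -0.37  1.48  0.11  1.39  0.84]
[254.6746099  107.19951727] [256.37894081 223.5247397 ]
[254.60432762 108.66181912] [256.41174825 231.36692468]
```

View pics/w1.png

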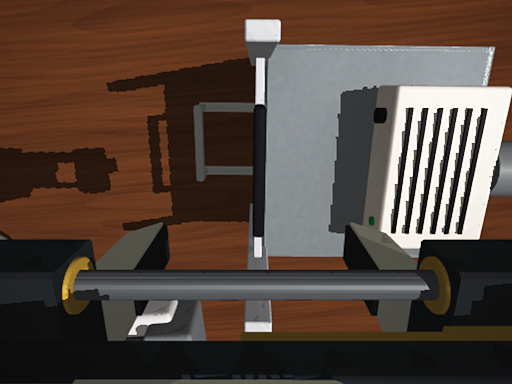

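The wrist view shows the sash bar running from (260,105) to (259,238), parallel to the image columns, so the yaw is right. The rack bar runs from (199,105) to (200,180).

Run:
```python
from h import *
f=cam("wrist"); g=cv2.cvtColor(f["img"],cv2.COLOR_RGB2GRAY)
m=(g[95:245,245:275]<40).astype(np.uint8)
rows=np.where(m.sum(1)>=6)[0]+95; print(rows.min(),rows.max())
for v in(112,150,200,230):
    c=np.where(m[v-95])[0]+245; print(v,c.min(),c.max())
for z in(.206,.216,.226,.236,.246):
    a=onz(f,260.5,rows.min(),z);b=onz(f,260,rows.max(),z);print(z,a,b,np.linalg.norm(a-b))
a=onz(f,199.5,106,.066);b=onz(f,201,180,.066);print(a,b,np.linalg.norm(a-b))
```

```text
95 236
112 252 264
150 245 264
200 245 262
230 252 262
0.206 [0.45270054 0.30664632 0.206     ] [0.60133232 0.29525985 0.206     ] 0.14906729802913973
0.216 [0.45238285 0.30653026 0.216     ] [0.59654161 0.29548646 0.216     ] 0.1445811677692515
0.226 [0.45206515 0.3064142  0.226     ] [0.59175089 0.29571307 0.226     ] 0.14009503750936322
0.236 [0.45174746 0.30629814 0.236     ] [0.58696018 0.29593968 0.236     ] 0.135608907249475
0.246 [0.45142977 0.30618208 0.246     ] [0.58216946 0.2961663  0.246     ] 0.1311227769895867
[0.46533323 0.22306352 0.066     ] [0.57128877 0.21186284 0.066     ] 0.10654590869299892
```

step_arm:
  steps:
    - [0,0.004,0.1,0,0,0,-1]
    - [0,0.004,0.2,0,0,0,-0.5]
    - [0,0.004,0.3,0,0,0,-0.5]
    - [0,0.004,0.33,0,0,0,-0.5]
    - [0,0.004,0.354,0,0,0,-0.5]
    - [0,0.004,0.354,0,0,0,-0.5]
    - [0,0.004,0.354,0,0,0,0.2]
    - [0,0.004,0.354,0,0,0,0.5]
    - [0,0.004,0.354,0,0,0,0.6]
    - [0,0.004,0.354,0,0,0,0.7]
    - [0,0.004,0.354,0,0,0,0.8]
    - [0,0.004,0.354,0,0,0,0.9]
    - [0,0.004,0.354,0,0,0,1]
    - [0,0.004,0.354,0,0,0,1]
    - [0,0.004,0.354,0,0,0,1]

```text
time_s: 3.25
tcp_pos: [0.5229, 0.298, 0.2033]
ee_rot: [0.039, 0.999, 0.001, 0.0]
contact_force: [-0.0, 2.9, -2.1]
width: 0.128
finger_force: 30.0
```

step_arm:
  steps:
    - [0,0,-0.03,0,0,0,1]
    - [0,0,-0.07,0,0,0,1]
    - [0,0,-0.11,0,0,0,1]
    - [0,0,-0.15,0,0,0,1]
    - [0,0,-0.175,0,0,0,1]
    - [0,0,-0.185,0,0,0,1]
    - [0,0,-0.19,0,0,0,1]
    - [0,0,-0.19,0,0,0,1]

```text
time_s: 4.05
tcp_pos: [0.5228, 0.298, 0.2985]
ee_rot: [0.039, 0.999, 0.001, 0.0]
contact_force: [-0.0, 4.6, 2.2]
width: 0.124
finger_force: 30.0
```

step_arm:
  steps:
    - [0,0,-0.004,0,0,0,1]
    - [0,0,-0.008,0,0,0,1]
    - [0,0,-0.012,0,0,0,1]
    - [0,0,-0.016,0,0,0,1]
    - [0,0,-0.016,0,0,0,1]

```text
time_s: 4.55
tcp_pos: [0.5227, 0.2979, 0.3028]
ee_rot: [0.039, 0.999, 0.0, -0.001]
contact_force: [7.7, 9.8, -15.4]
width: 0.127
finger_force: 30.0
```

The sash is at its upper stop. Next I open the gripper, rise, move in front of the sash, turn to yaw ~172° and shut the fingers to hook the rack bar.

step_arm:
  steps:
    - [0,0,0,0,0,0,0.5]
    - [0,0,0,0,0,0,0.3]
    - [0,0,0,0,0,0,0.2]
    - [0,0,-0.06,0,0,0,0.2]
    - [0,0,-0.15,0,0,0,0.2]
    - [0,0,-0.15,0,0,0,0.2]
    - [0.01,-0.116,-0.15,0,0,0,1]
    - [0.01,-0.116,-0.15,0,0,-0.96,1]
    - [0.01,-0.116,-0.15,0,0,-0.96,1]
    - [0.01,-0.116,-0.15,0,0,-0.96,1]
    - [0.01,-0.116,-0.15,0,0,-0.96,1]
    - [0.01,-0.116,-0.15,0,0,-0.96,1]
    - [0.01,-0.116,-0.15,0,0,-0.96,1]
    - [0.01,-0.116,-0.15,0,0,-0.96,1]
    - [0.01,-0.116,-0.15,0,0,-0.96,1]
    - [0.01,-0.116,-0.15,0,0,-0.96,1]
    - [0.01,-0.116,-0.15,0,0,-0.96,1]
    - [0.01,-0.116,-0.15,0,0,-0.96,1]
    - [0.01,-0.116,-0.15,0,0,-0.96,1]

```text
time_s: 6.45
tcp_pos: [0.5133, 0.2391, 0.3812]
ee_rot: [-0.654, 0.757, -0.0, -0.0]
contact_force: [-0.4, 0.2, -0.2]
width: 0.005
finger_force: 0.0
```

Run:
```python
from h import *
state()
f=cam("wrist"); t=cam("top")
cv2.imwrite("pics/w2.png",np.vstack([cv2.resize(f["img"][:,:,::-1],(400,300)),cv2.resize(t["img"][90:240,100:300,::-1],(400,300))]))
plan((.5175,.24,.38,175.5),(.5175,.24,.041,175.5))
```

```text
6.45 tcp [0.5133 0.2391 0.3812] q [-6.539e-01  7.566e-01 -2.000e-04 -1.000e-04] F [-0.4  0.2 -0.2] w 0.005 ff 0.0 j [-0.04  0.25 -0.54  1.55  0.13  1.38  2.4 ]
row [-0.0026, -0.0081, 0.0025, -0.0001, -0.0002, -0.042] rows~ 1
row [-0.0028, -0.008, 0.6805, -0.0001, -0.0002, -0.042] rows~ 7
```

View pics/w2.png

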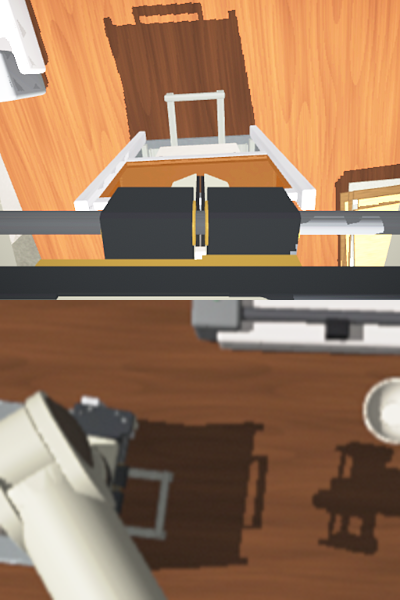

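The upper half (wrist) shows the rack bar straight ahead, at about (250,125) in full-frame pixels. The lower half (top) shows the rack bar still in place.

Run:
```python
from h import *
f=cam("wrist")
for u,v in((212,125),(287,121)): print(onz(f,u,v,.066))
```

```text
[0.5705396  0.20769472 0.066     ]
[0.46528742 0.21739475 0.066     ]
```

step_arm:
  steps:
    - [-0.002,-0.008,0.1,0,0,-0.04,1]
    - [-0.002,-0.008,0.2,0,0,-0.04,1]
    - [-0.002,-0.008,0.3,0,0,-0.04,1]
    - [-0.002,-0.008,0.4,0,0,-0.04,1]
    - [-0.002,-0.008,0.5,0,0,-0.04,1]
    - [-0.002,-0.008,0.58,0,0,-0.04,1]
    - [-0.002,-0.008,0.63,0,0,-0.04,1]
    - [-0.002,-0.008,0.66,0,0,-0.04,1]
    - [-0.002,-0.008,0.68,0,0,-0.04,1]
    - [-0.002,-0.008,0.68,0,0,-0.04,1]

```text
time_s: 7.6
tcp_pos: [0.5172, 0.24, 0.0407]
ee_rot: [-0.679, 0.734, 0.0, -0.0]
contact_force: [-0.3, -0.7, -0.4]
width: 0.006
finger_force: 0.0
```

Run:
```python
from h import *
state()
plan((.5172,.23,.041,173),(.5159,.215,.041,170),(.4988,.0,.041,140),(.4977,-.014,.041,140))
```

```text
7.6 tcp [0.5172 0.24   0.0407] q [-6.787e-01  7.344e-01  1.000e-04 -4.000e-04] F [-0.3 -0.7 -0.4] w 0.006 ff 0.0 j [-0.15  0.62 -0.43  1.88  0.37  0.73  2.27]
row [0.02, -0.0015, -0.0005, 0.0004, -0.0003, 0.0276] rows~ 1
row [0.0501, -0.0013, -0.0005, 0.0004, -0.0003, 0.061] rows~ 1
row [0.4814, -0.001, -0.0003, 0.0004, -0.0004, 0.3943] rows~ 5
row [0.5095, -0.001, -0.0003, 0.0004, -0.0004, 0.3943] rows~ 6
```

step_arm:
  steps:
    - [0.015,-0.001,0,0,0,0.02,1]
    - [0.03,-0.001,0,0,0,0.04,1]
    - [0.06,-0.001,0,0,0,0.06,1]
    - [0.09,-0.001,0,0,0,0.1,1]
    - [0.12,-0.001,0,0,0,0.14,1]
    - [0.15,-0.001,0,0,0,0.18,1]
    - [0.18,-0.001,0,0,0,0.22,1]
    - [0.21,-0.001,0,0,0,0.26,1]
    - [0.24,-0.001,0,0,0,0.3,1]
    - [0.27,-0.001,0,0,0,0.34,1]
    - [0.3,-0.001,0,0,0,0.38,1]
    - [0.33,-0.001,0,0,0,0.38,1]
    - [0.36,-0.001,0,0,0,0.38,1]
    - [0.39,-0.001,0,0,0,0.38,1]
    - [0.42,-0.001,0,0,0,0.38,1]
    - [0.43,-0.001,0,0,0,0.38,1]
    - [0.44,-0.001,0,0,0,0.38,1]
    - [0.44,-0.001,0,0,0,0.38,1]

```text
time_s: 9.4
tcp_pos: [0.5, 0.0195, 0.0409]
ee_rot: [-0.432, 0.902, -0.0, -0.001]
contact_force: [-0.4, -0.7, -0.4]
width: 0.004
finger_force: 0.0
```

Run:
```python
from h import *
state()
a=np.radians(4.6); d=np.array([-np.sin(a),-np.cos(a),0]); print(totool(d)*2)  # fractions per metre outward
```

```text
9.4 tcp [0.5    0.0195 0.0409] q [-4.324e-01  9.017e-01 -0.000e+00 -8.000e-04] F [-0.4 -0.7 -0.4] w 0.004 ff 0.0 j [ 0.14  0.5  -0.28  2.05  0.23  0.62  2.17]
[ 1.65504283e+00 -1.12286712e+00  1.62566555e-03]
```

step_arm:
  steps:
    - [0.0066,-0.0045,0,0,0,0,1]
    - [0.0099,-0.0067,0,0,0,0,1]
    - [0.0132,-0.009,0,0,0,0,1]
    - [0.0165,-0.0112,0,0,0,0,1]
    - [0.018,-0.0123,0,0,0,0,1]

```text
time_s: 9.9
tcp_pos: [0.5, 0.0174, 0.0412]
ee_rot: [-0.436, 0.9, 0.003, 0.002]
contact_force: [-1.2, 19.3, -2.3]
width: 0.003
finger_force: 9.1
```

Run:
```python
from h import *
state(); t=cam("top"); w=cam("scene")
a=cv2.resize(t["img"][120:250,140:270],(520,520),interpolation=2)
b=cv2.resize(w["img"][150:290,270:410],(280,280),interpolation=2); b=np.vstack([b,np.zeros((240,280,3),np.uint8)])
cv2.imwrite("pics/t3.png",np.hstack([a,b])[:,:,::-1])
```

```text
9.9 tcp [0.5    0.0174 0.0412] q [-0.436   0.9     0.0031  0.0021] F [-1.2 19.3 -2.3] w 0.003 ff 9.1 j [ 0.16  0.5  -0.29  2.05  0.23  0.61  2.19]
```

View pics/t3.png

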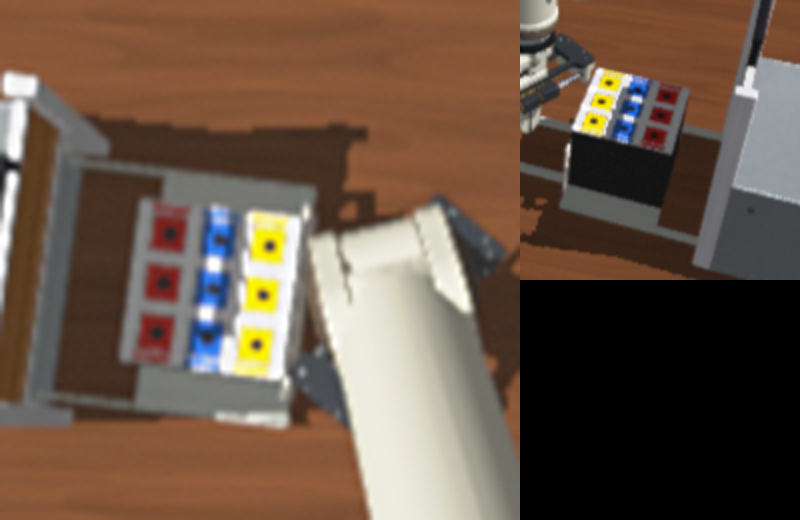

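The rack is at its outer stop (19 N), with the rows red, blue, yellow from back to front. I back off, rise and go to the cradle.

Run:
```python
from h import *
plan((.5,.03,.041,141.7),(.5,.03,.3,141.7),(.5,-.254,.26,84))
```

```text
row [-0.0197, 0.0157, 0.0006, 0.0022, 0.0041, 0.0001] rows~ 1
row [-0.023, 0.0175, -0.5174, 0.0022, 0.0041, 0.0001] rows~ 6
row [0.4233, -0.3348, -0.4415, 0.0041, 0.0026, 0.6412] rows~ 7
```

step_arm:
  steps:
    - [-0.03,0.02,0,0,0,0,1]
    - [-0.03,0.02,0,0,0,0,1]
    - [-0.03,0.02,-0.1,0,0,0,1]
    - [-0.03,0.02,-0.2,0,0,0,1]
    - [-0.03,0.02,-0.3,0,0,0,1]
    - [-0.03,0.02,-0.4,0,0,0,1]
    - [-0.03,0.02,-0.52,0,0,0,1]
    - [0.1,-0.1,-0.52,0,0,0.1,-0.4]
    - [0.41,-0.33,-0.44,0,0,0.64,-0.4]
    - [0.41,-0.33,-0.44,0,0,0.64,-0.4]
    - [0.41,-0.33,-0.44,0,0,0.64,-0.4]
    - [0.41,-0.33,-0.44,0,0,0.64,-0.4]
    - [0.41,-0.33,-0.44,0,0,0.64,-0.4]
    - [0.41,-0.33,-0.44,0,0,0.64,-0.4]
    - [0.41,-0.33,-0.44,0,0,0.64,-0.4]
    - [0.41,-0.33,-0.44,0,0,0.64,-0.4]
    - [0.41,-0.33,-0.44,0,0,0.64,-0.4]

```text
time_s: 11.7
tcp_pos: [0.5008, -0.2523, 0.2614]
ee_rot: [0.053, 0.999, 0.0, 0.0]
contact_force: [-1.2, 0.6, 0.3]
width: 0.699
finger_force: 0.0
```

Run:
```python
from h import *
state(); t=cam("top"); w=cam("wrist"); s=cam("scene")
cv2.imwrite("pics/w4.png",np.vstack([cv2.resize(w["img"],(400,300)),cv2.resize(t["img"][140:240,140:273],(400,300),interpolation=2)])[:,:,::-1])
cv2.imwrite("pics/t4raw.png",t["img"][:,:,::-1]);cv2.imwrite("pics/s4raw.png",s["img"][:,:,::-1]);cv2.imwrite("pics/w4raw.png",w["img"][:,:,::-1])
for n,l in caps(w).items():
    for c in l:
        if c[1]>100: print("w",n,c,np.round(onz(w,*c[0],.08),4))
for n,l in caps(t).items():
    for c in l:
        if c[1]<100: print("t",n,c,np.round(onz(t,*c[0],.128),4))
```

```text
11.7 tcp [ 0.5008 -0.2523  0.2614] q [5.280e-02 9.986e-01 1.000e-04 2.000e-04] F [-1.2  0.6  0.3] w 0.699 ff 0.0 j [ 0.47  0.28 -0.06  1.75  0.02  1.11  1.87]
w red ([31.4, 4.1], 618, [0, 0, 80, 13]) [ 0.3306 -0.4404  0.08  ]
w red ([252.5, 206.9], 495, [242, 193, 22, 29]) [ 0.5488 -0.2609  0.08  ]
w blue ([250.8, 152.8], 104, [241, 148, 22, 18]) [ 0.4891 -0.2561  0.08  ]
w yellow ([252.3, 111.1], 458, [241, 98, 23, 26]) [ 0.4473 -0.25    0.08  ]
w yellow ([85.7, 213.3], 2077, [44, 188, 85, 52]) [ 0.5368 -0.4433  0.08  ]
w yellow ([129.4, 267.7], 183, [121, 258, 18, 32]) [ 0.6081 -0.4103  0.08  ]
t red ([178.5, 177.4], 40, [175, 174, 8, 8]) [0.5595 0.2131 0.128 ]
t red ([177.0, 189.9], 41, [174, 186, 7, 8]) [0.5193 0.2163 0.128 ]
t red ([175.3, 202.4], 42, [172, 199, 8, 8]) [0.4791 0.2202 0.128 ]
t blue ([191.0, 179.0], 42, [188, 176, 7, 7]) [0.5556 0.1729 0.128 ]
t blue ([189.8, 191.4], 46, [186, 188, 8, 8]) [0.5157 0.1752 0.128 ]
t blue ([187.8, 203.9], 43, [184, 200, 8, 9]) [0.4755 0.1801 0.128 ]
t yellow ([203.2, 180.5], 54, [200, 177, 8, 8]) [0.5519 0.1337 0.128 ]
t yellow ([201.7, 193.0], 51, [198, 189, 8, 9]) [0.5117 0.137  0.128 ]
t yellow ([200.0, 205.6], 56, [197, 202, 8, 10]) [0.4712 0.141  0.128 ]
t yellow ([319.4, 216.9], 47, [316, 214, 8, 7]) [ 0.4465 -0.2408  0.128 ]
```

View pics/w4.png

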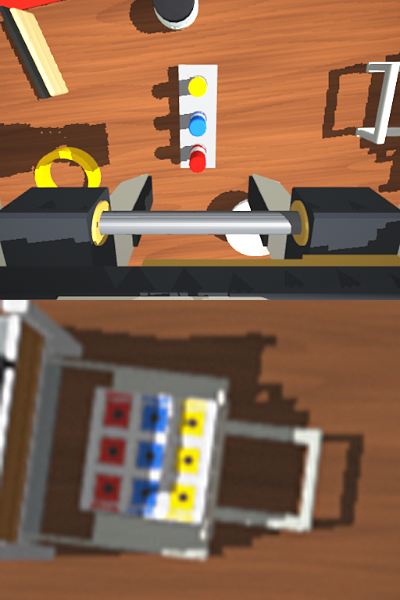

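The top view shows all nine flaps (middle wells at about (.519,.217), (.516,.176), (.512,.137)). The wrist view shows the three cartridges standing in the cradle. I'm picking red first.

step_arm:
  steps:
    - [-0.098,-0.006,0,0,0,0,-0.4]
    - [-0.098,-0.006,0.1,0,0,0,-0.4]
    - [-0.098,-0.006,0.2,0,0,0,-0.4]
    - [-0.098,-0.006,0.3,0,0,0,-0.4]
    - [-0.098,-0.006,0.37,0,0,0,-0.4]
    - [-0.098,-0.006,0.4,0,0,0,-0.4]
    - [-0.098,-0.006,0.411,0,0,0,-0.4]
    - [-0.098,-0.006,0.411,0,0,0,-0.4]
    - [-0.098,-0.006,0.411,0,0,0,0]
    - [-0.098,-0.006,0.411,0,0,0,0.3]
    - [-0.098,-0.006,0.411,0,0,0,0.4]
    - [-0.098,-0.006,0.411,0,0,0,0.5]
    - [-0.098,-0.006,0.411,0,0,0,0.6]
    - [-0.098,-0.006,0.411,0,0,0,1]
    - [-0.098,-0.006,0.411,0,0,0,1]

```text
time_s: 13.35
tcp_pos: [0.549, -0.2618, 0.0559]
ee_rot: [0.055, 0.998, -0.0, 0.0]
contact_force: [-0.7, -0.2, 2.8]
width: 0.254
finger_force: 30.0
```

step_arm:
  steps:
    - [0,0,-0.04,0,0,0,1]
    - [0,0,-0.1,0,0,0,1]
    - [0,0,-0.2,0,0,0,1]
    - [0,0,-0.3,0,0,0,1]
    - [0,0,-0.4,0,0,0,1]
    - [0,0,-0.48,0,0,0,1]
    - [0,0,-0.48,0,0,0,1]

```text
time_s: 14.05
tcp_pos: [0.5522, -0.2632, 0.303]
ee_rot: [0.055, 0.998, -0.002, 0.006]
contact_force: [0.6, 0.1, -1.3]
width: 0.257
finger_force: 30.0
```

Run:
```python
from h import *
state(); plan((.51,.1,.3,160))
s=cam("top"); print(caps(s)["yellow"],caps(s)["blue"])
```

```text
14.05 tcp [ 0.5522 -0.2632  0.303 ] q [ 0.0549  0.9985 -0.0021  0.0056] F [ 0.6  0.1 -1.3] w 0.257 ff 30.0 j [ 0.45  0.33 -0.06  1.58  0.02  1.22  1.84]
row [0.1635, 0.7128, 0.0015, -0.0068, 0.0047, -0.8477] rows~ 9
[([396.0, 185.9], 111, [388, 174, 13, 23]), ([203.2, 180.5], 54, [200, 177, 8, 8]), ([201.7, 193.1], 52, [198, 189, 8, 9]), ([200.0, 205.6], 56, [197, 202, 8, 10]), ([319.4, 217.4], 45, [316, 215, 8, 6])] [([504.6, 90.9], 547, [498, 68, 14, 45]), ([459.2, 114.5], 198, [453, 100, 19, 25]), ([191.0, 179.0], 41, [188, 176, 7, 7]), ([189.8, 191.4], 46, [186, 188, 8, 8]), ([321.5, 202.0], 42, [318, 199, 8, 7]), ([187.9, 203.9], 41, [185, 200, 7, 9])]
```

step_arm:
  steps:
    - [0.163,0.71,0,0,0,-0.84,1]
    - [0.163,0.71,0,0,0,-0.84,1]
    - [0.163,0.71,0,0,0,-0.84,1]
    - [0.163,0.71,0,0,0,-0.84,1]
    - [0.163,0.71,0,0,0,-0.84,1]
    - [0.163,0.71,0,0,0,-0.84,1]
    - [0.163,0.71,0,0,0,-0.84,1]
    - [0.163,0.71,0,0,0,-0.84,1]
    - [0.163,0.71,0,0,0,-0.84,1]
    - [0.163,0.71,0,0,0,-0.84,1]
    - [0.163,0.71,0,0,0,-0.84,1]
    - [0.163,0.71,0,0,0,-0.84,1]
    - [0.163,0.71,0,0,0,-0.84,1]

```text
time_s: 15.4
tcp_pos: [0.5067, 0.0994, 0.2953]
ee_rot: [-0.568, 0.823, 0.0, -0.0]
contact_force: [-0.3, 0.1, -0.5]
width: 0.25
finger_force: 30.0
```

Run:
```python
from h import *
state(); w=cam("wrist"); cv2.imwrite("pics/w5.png",w["img"][:,:,::-1])
for n,l in caps(w).items():
    for c in l:
        if c[1]>60: print("w",n,c,np.round(onz(w,*c[0],.128),4))
```

```text
15.4 tcp [0.5067 0.0994 0.2953] q [-5.675e-01  8.234e-01  2.000e-04 -3.000e-04] F [-0.3  0.1 -0.5] w 0.25 ff 30.0 j [ 0.14  0.19 -0.44  1.8   0.09  1.17  2.45]
w red ([256.3, 213.1], 208, [237, 207, 39, 19]) [0.5236 0.1474 0.128 ]
w red ([256.0, 250.6], 1792, [231, 227, 51, 43]) [0.5395 0.1882 0.128 ]
w blue ([302.5, 220.0], 89, [297, 214, 12, 15]) [0.4808 0.1721 0.128 ]
w blue ([328.9, 225.4], 64, [326, 217, 7, 17]) [0.4566 0.188  0.128 ]
w blue ([317.8, 227.3], 146, [307, 219, 18, 16]) [0.4682 0.1859 0.128 ]
w yellow ([319.5, 185.8], 90, [315, 173, 10, 27]) [0.4525 0.1425 0.128 ]
w yellow ([300.3, 190.1], 595, [284, 175, 33, 31]) [0.4724 0.1398 0.128 ]
w yellow ([265.5, 194.8], 307, [246, 185, 34, 25]) [0.5075 0.1319 0.128 ]
w yellow ([224.9, 209.5], 536, [209, 195, 31, 30]) [0.5528 0.132  0.128 ]
w yellow ([207.7, 215.8], 92, [202, 204, 12, 24]) [0.5724 0.1321 0.128 ]
```

View pics/w5.png

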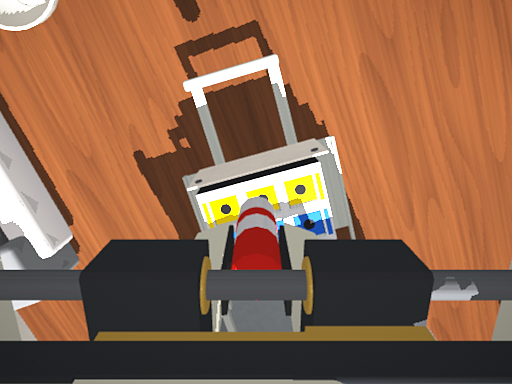

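The wrist view shows the red cartridge held upright, with the yellow flaps at (300,190) and (225,209). It agrees with the top view within about 1.5 mm.

Run:
```python
from h import *
plan((.5193,.216,.22,159.5),(.5193,.216,.152,159.5),(.5193,.216,.14,159.5))
```

```text
row [-0.2267, 0.0593, 0.151, 0.0002, -0.0001, -0.0035] rows~ 3
row [-0.2267, 0.0592, 0.287, 0.0002, -0.0001, -0.0035] rows~ 4
row [-0.2268, 0.0592, 0.311, 0.0002, -0.0001, -0.0035] rows~ 4
```

step_arm:
  steps:
    - [-0.1,0.03,0,0,0,0,1]
    - [-0.2,0.055,0,0,0,0,1]
    - [-0.227,0.059,0.05,0,0,0,1]
    - [-0.227,0.059,0.15,0,0,0,1]
    - [-0.227,0.059,0.2,0,0,0,1]
    - [-0.227,0.059,0.2,0,0,0,1]
    - [-0.227,0.059,0.22,0,0,0,1]
    - [-0.227,0.059,0.24,0,0,0,1]
    - [-0.227,0.059,0.26,0,0,0,1]
    - [-0.227,0.059,0.275,0,0,0,1]
    - [-0.227,0.059,0.28,0,0,0,1]
    - [-0.227,0.059,0.285,0,0,0,1]
    - [-0.227,0.059,0.29,0,0,0,1]
    - [-0.227,0.059,0.295,0,0,0,1]
    - [-0.227,0.059,0.3,0,0,0,1]
    - [-0.227,0.059,0.305,0,0,0,1]
    - [-0.227,0.059,0.311,0,0,0,1]
    - [-0.227,0.059,0.311,0,0,0,1]

```text
time_s: 17.25
tcp_pos: [0.5201, 0.2171, 0.1413]
ee_rot: [-0.569, 0.823, -0.0, 0.001]
contact_force: [-0.6, 2.0, 7.8]
width: 0.249
finger_force: 30.0
```

step_arm:
  steps:
    - [0,0,0.004,0,0,0,1]
    - [0,0,0.006,0,0,0,1]
    - [0,0,0.006,0,0,0,1]

```text
time_s: 17.55
tcp_pos: [0.5216, 0.2175, 0.141]
ee_rot: [-0.569, 0.823, -0.001, 0.002]
contact_force: [-3.3, -0.3, 24.4]
width: 0.253
finger_force: 30.0
```

The middle well is full: a hard stop, with force rising to 24 N. Next is the -x well.

step_arm:
  steps:
    - [0,0,-0.03,0,0,0,1]
    - [0,0,-0.08,0,0,0,1]
    - [0,0,-0.116,0,0,0,1]
    - [0,0,-0.116,0,0,0,1]
    - [0.021,0.077,-0.116,0,0,0,1]
    - [0.021,0.077,-0.116,0,0,0,1]
    - [0.021,0.077,-0.116,0,0,0,1]
    - [0.021,0.077,-0.09,0,0,0,1]
    - [0.021,0.077,-0.07,0,0,0,1]
    - [0.021,0.077,-0.05,0,0,0,1]
    - [0.021,0.077,-0.035,0,0,0,1]
    - [0.021,0.077,-0.025,0,0,0,1]
    - [0.021,0.077,-0.015,0,0,0,1]
    - [0.021,0.077,-0.01,0,0,0,1]
    - [0.021,0.077,-0.005,0,0,0,1]
    - [0.021,0.077,0,0,0,0,1]
    - [0.021,0.077,0.003,0,0,0,1]
    - [0.021,0.077,0.003,0,0,0,1]

```text
time_s: 19.35
tcp_pos: [0.4824, 0.2227, 0.1401]
ee_rot: [-0.569, 0.822, -0.001, 0.004]
contact_force: [-4.0, -0.9, 24.5]
width: 0.254
finger_force: 30.0
```

step_arm:
  steps:
    - [0,0,-0.03,0,0,0,1]
    - [0,0,-0.08,0,0,0,1]
    - [0,0,-0.119,0,0,0,1]
    - [0,0,-0.119,0,0,0,1]
    - [-0.022,-0.077,-0.119,0,0,0,1]
    - [-0.043,-0.154,-0.119,0,0,0,1]
    - [-0.043,-0.154,-0.119,0,0,0,1]
    - [-0.043,-0.154,-0.119,0,0,0,1]
    - [-0.043,-0.154,-0.09,0,0,0,1]
    - [-0.043,-0.154,-0.07,0,0,0,1]
    - [-0.043,-0.154,-0.05,0,0,0,1]
    - [-0.043,-0.154,-0.035,0,0,0,1]
    - [-0.043,-0.154,-0.025,0,0,0,1]
    - [-0.043,-0.154,-0.015,0,0,0,1]
    - [-0.043,-0.154,-0.01,0,0,0,1]
    - [-0.043,-0.154,-0.005,0,0,0,1]
    - [-0.043,-0.154,-0.003,0,0,0,1]
    - [-0.043,-0.154,0,0,0,0,1]
    - [-0.043,-0.154,0,0,0,0,1]

```text
time_s: 21.25
tcp_pos: [0.5593, 0.2133, 0.1356]
ee_rot: [-0.569, 0.823, -0.0, 0.0]
contact_force: [0.4, 2.2, -0.7]
width: 0.252
finger_force: 30.0
```

This one is empty. I go a little deeper, release and rise.

step_arm:
  steps:
    - [0,0,0.004,0,0,0,1]
    - [0,0,0.008,0,0,0,1]
    - [0,0,0.011,0,0,0,1]
    - [0,0,0.011,0,0,0,1]
    - [0,0,0.011,0,0,0,0.3]
    - [0,0,0.011,0,0,0,0]
    - [0,0,0.011,0,0,0,0]
    - [0,0,0.011,0,0,0,0]
    - [0,0,0.011,0,0,0,0]
    - [0,0,-0.06,0,0,0,0]
    - [0,0,-0.15,0,0,0,0]
    - [0,0,-0.25,0,0,0,0]
    - [0,0,-0.35,0,0,0,0]
    - [0,0,-0.35,0,0,0,0]

```text
time_s: 22.65
tcp_pos: [0.5627, 0.2156, 0.3192]
ee_rot: [-0.569, 0.823, -0.002, 0.007]
contact_force: [0.0, 1.1, -0.7]
width: 0.504
finger_force: 0.0
```

Run:
```python
from h import *
state(); plan((.5,-.16,.30,84))
s=cam("scene"); cv2.imwrite("pics/s6.png",cv2.resize(s["img"][140:240,260:390],(650,500),interpolation=2)[:,:,::-1])
```

```text
22.65 tcp [0.5627 0.2156 0.3192] q [-0.5687  0.8225 -0.0018  0.0067] F [ 0.   1.1 -0.7] w 0.504 ff 0.0 j [-0.03  0.34 -0.5   1.57  0.17  1.26  2.23]
row [0.7474, -0.1476, 0.0332, -0.002, 0.0093, 0.8368] rows~ 9
```

View pics/s6.png

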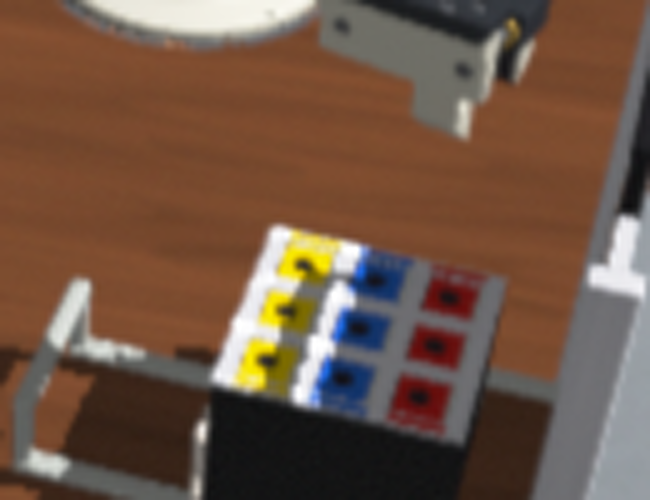

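The gripper is empty and all red flaps are flush, so red is in. Now blue.

step_arm:
  steps:
    - [0.75,-0.14,0.03,0,0,0.835,-0.4]
    - [0.75,-0.14,0.03,0,0,0.835,-0.4]
    - [0.75,-0.14,0.03,0,0,0.835,-0.4]
    - [0.75,-0.14,0.03,0,0,0.835,-0.4]
    - [0.75,-0.14,0.03,0,0,0.835,-0.4]
    - [0.75,-0.14,0.03,0,0,0.835,-0.4]
    - [0.75,-0.14,0.03,0,0,0.835,-0.4]
    - [0.75,-0.14,0.03,0,0,0.835,-0.4]
    - [0.75,-0.14,0.03,0,0,0.835,-0.4]
    - [0.75,-0.14,0.03,0,0,0.835,-0.4]
    - [0.75,-0.14,0.03,0,0,0.835,-0.4]
    - [0.75,-0.14,0.03,0,0,0.835,-0.4]
    - [0.75,-0.14,0.03,0,0,0.835,-0.4]
    - [0.75,-0.14,0.03,0,0,0.835,-0.4]

```text
time_s: 24.1
tcp_pos: [0.4923, -0.1615, 0.2957]
ee_rot: [0.05, 0.999, 0.0, -0.0]
contact_force: [-0.8, 0.6, -0.9]
width: 0.701
finger_force: 0.0
```

Run:
```python
from h import *
state(); t=cam("top"); w=cam("wrist"); cv2.imwrite("pics/w7.png",w["img"][:,:,::-1])
for nm,f in(("t",t),("w",w)):
  C=caps(f)
  for n in("blue","yellow"):
    for c in C[n]:
        if c[1]<1000:
            p=onz(f,*c[0],.08)
            if p[1]<-.1 and p[1]>-.4: print(nm,n,c,np.round(p,4))
```

```text
24.1 tcp [ 0.4923 -0.1615  0.2957] q [ 0.0499  0.9988  0.     -0.    ] F [-0.8  0.6 -0.9] w 0.701 ff 0.0 j [ 0.38  0.17 -0.13  1.8   0.02  1.17  1.71]
w blue ([188.8, 153.6], 13, [184, 152, 9, 6]) [ 0.4812 -0.2373  0.08  ]
w blue ([180.9, 161.7], 120, [166, 156, 23, 17]) [ 0.4897 -0.2478  0.08  ]
w yellow ([173.8, 123.4], 460, [161, 112, 26, 24]) [ 0.4458 -0.2484  0.08  ]
w yellow ([128.6, 274.0], 172, [122, 258, 17, 48]) [ 0.6282 -0.3387  0.08  ]
```

View pics/w7.png

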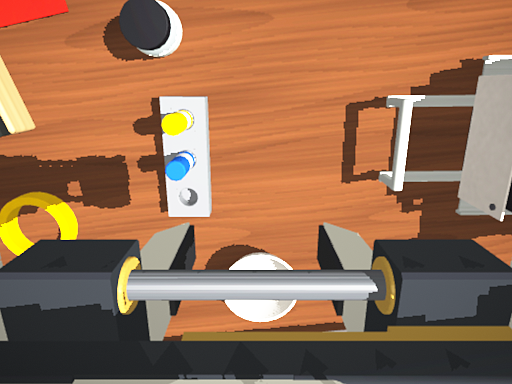

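The view shows the cradle with yellow at (174,124), blue at (178,168) and an empty red socket at (188,197); the cradle has not moved.

Run:
```python
from h import *
w=cam("wrist")
h=cv2.cvtColor(w["img"],cv2.COLOR_RGB2HSV); m=cv2.inRange(h,(98,120,90),(125,255,255))
k,l,s,c=cv2.connectedComponentsWithStats(m)
for i in range(1,k):
    if s[i,4]>100: print(c[i],s[i],onz(w,*c[i],.08))
print(proj(w,(.4986,-.2555,.086)),proj(w,(.4475,-.249,.086)))
plan((.4986,-.2555,.15,84),(.4986,-.2555,.056,84))
```

```text
[176.95150115 167.96073903] [165 156  25  25 433] [ 0.49646117 -0.25375981  0.08      ]
[174.56772457 171.19732074] [172.41730927 125.67543346]
row [-0.0315, -0.1848, 0.2915, -0.0, 0.0001, 0.0023] rows~ 4
row [-0.0314, -0.1848, 0.4795, -0.0, 0.0001, 0.0023] rows~ 6
```

step_arm:
  steps:
    - [-0.03,-0.09,0.05,0,0,0,-0.4]
    - [-0.03,-0.184,0.1,0,0,0,-0.4]
    - [-0.03,-0.184,0.2,0,0,0,-0.4]
    - [-0.03,-0.184,0.29,0,0,0,-0.4]
    - [-0.03,-0.184,0.38,0,0,0,-0.4]
    - [-0.03,-0.184,0.44,0,0,0,-0.4]
    - [-0.03,-0.184,0.465,0,0,0,-0.4]
    - [-0.03,-0.184,0.475,0,0,0,-0.4]
    - [-0.03,-0.184,0.475,0,0,0,-0.4]
    - [-0.03,-0.184,0.475,0,0,0,0]
    - [-0.03,-0.184,0.475,0,0,0,0.3]
    - [-0.03,-0.184,0.475,0,0,0,0.4]
    - [-0.03,-0.184,0.475,0,0,0,0.5]
    - [-0.03,-0.184,0.475,0,0,0,0.6]
    - [-0.03,-0.184,0.475,0,0,0,1]
    - [-0.03,-0.184,0.475,0,0,0,1]

```text
time_s: 25.85
tcp_pos: [0.4979, -0.2553, 0.0584]
ee_rot: [0.051, 0.999, -0.0, 0.0]
contact_force: [0.1, -0.8, 1.9]
width: 0.254
finger_force: 30.0
```

step_arm:
  steps:
    - [0,0,-0.02,0,0,0,1]
    - [0,0,-0.05,0,0,0,1]
    - [0,0,-0.1,0,0,0,1]
    - [0,0,-0.2,0,0,0,1]
    - [0,0,-0.3,0,0,0,1]
    - [0,0,-0.36,0,0,0,1]
    - [0,0,-0.36,0,0,0,1]
    - [0,0,-0.36,0,0,0,1]

```text
time_s: 26.65
tcp_pos: [0.4979, -0.2553, 0.2398]
ee_rot: [0.051, 0.999, -0.0, 0.001]
contact_force: [-0.2, 0.3, -1.8]
width: 0.258
finger_force: 30.0
```

Run:
```python
from h import *
state(); plan((.5156,.1763,.235,152))
```

```text
26.65 tcp [ 0.4979 -0.2553  0.2398] q [ 5.100e-02  9.987e-01 -4.000e-04  1.000e-03] F [-0.2  0.3 -1.8] w 0.258 ff 30.0 j [ 0.48  0.29 -0.07  1.78  0.02  1.07  1.87]
row [0.0526, 0.8623, 0.0088, -0.0012, 0.0009, -0.7538] rows~ 9
```

step_arm:
  steps:
    - [0.053,0.862,0.01,0,0,-0.752,1]
    - [0.053,0.862,0.01,0,0,-0.752,1]
    - [0.053,0.862,0.01,0,0,-0.752,1]
    - [0.053,0.862,0.01,0,0,-0.752,1]
    - [0.053,0.862,0.01,0,0,-0.752,1]
    - [0.053,0.862,0.01,0,0,-0.752,1]
    - [0.053,0.862,0.01,0,0,-0.752,1]
    - [0.053,0.862,0.01,0,0,-0.752,1]
    - [0.053,0.862,0.01,0,0,-0.752,1]
    - [0.053,0.862,0.01,0,0,-0.752,1]
    - [0.053,0.862,0.01,0,0,-0.752,1]
    - [0.053,0.862,0.01,0,0,-0.752,1]
    - [0.053,0.862,0.01,0,0,-0.752,1]
    - [0.053,0.862,0.01,0,0,-0.752,1]

```text
time_s: 28.05
tcp_pos: [0.5153, 0.1747, 0.233]
ee_rot: [-0.513, 0.858, -0.0, -0.0]
contact_force: [0.3, 0.5, -0.7]
width: 0.253
finger_force: 30.0
```

Run:
```python
from h import *
state()
B=np.array([.5156,.1761]);u=np.array([.9959,-.0906])*.04
q=[*B]
plan((*B,.19,152),(*B,.14,152)); 
print("u in tool frac", totool(np.r_[u,0])/.5)
```

```text
28.05 tcp [0.5153 0.1747 0.233 ] q [-5.128e-01  8.585e-01 -2.000e-04 -3.000e-04] F [ 0.3  0.5 -0.7] w 0.253 ff 30.0 j [ 0.02  0.31 -0.48  1.81  0.16  1.06  2.13]
row [-0.0028, 0.0009, 0.0861, 0.0, -0.0004, -0.0033] rows~ 1
row [-0.0028, 0.0009, 0.1861, 0.0, -0.0004, -0.0033] rows~ 2
u in tool frac [-3.13821621e-02 -7.35888614e-02 -2.15515168e-05]
```

step_arm:
  steps:
    - [-0.003,0,0.05,0,0,0,1]
    - [-0.003,0,0.086,0,0,0,1]
    - [-0.003,0,0.1,0,0,0,1]
    - [-0.003,0,0.12,0,0,0,1]
    - [-0.003,0,0.14,0,0,0,1]
    - [-0.003,0,0.155,0,0,0,1]
    - [-0.003,0,0.165,0,0,0,1]
    - [-0.003,0,0.17,0,0,0,1]
    - [-0.003,0,0.175,0,0,0,1]
    - [-0.003,0,0.18,0,0,0,1]
    - [-0.003,0,0.185,0,0,0,1]
    - [-0.003,0,0.19,0,0,0,1]
    - [-0.003,0,0.19,0,0,0,1]

```text
time_s: 29.35
tcp_pos: [0.5228, 0.1808, 0.145]
ee_rot: [-0.514, 0.858, -0.001, 0.008]
contact_force: [0.5, 1.2, 25.5]
width: 0.255
finger_force: 30.0
```

step_arm:
  steps:
    - [0,0,-0.03,0,0,0,1]
    - [0,0,-0.08,0,0,0,1]
    - [0,0,-0.119,0,0,0,1]
    - [0,0,-0.119,0,0,0,1]
    - [-0.016,-0.037,-0.119,0,0,0,1]
    - [-0.031,-0.074,-0.119,0,0,0,1]
    - [-0.031,-0.074,-0.119,0,0,0,1]
    - [-0.031,-0.074,-0.119,0,0,0,1]
    - [-0.031,-0.074,-0.09,0,0,0,1]
    - [-0.031,-0.074,-0.07,0,0,0,1]
    - [-0.031,-0.074,-0.05,0,0,0,1]
    - [-0.031,-0.074,-0.035,0,0,0,1]
    - [-0.031,-0.074,-0.025,0,0,0,1]
    - [-0.031,-0.074,-0.015,0,0,0,1]
    - [-0.031,-0.074,-0.01,0,0,0,1]
    - [-0.031,-0.074,-0.005,0,0,0,1]
    - [-0.031,-0.074,0,0,0,0,1]
    - [-0.031,-0.074,0,0,0,0,1]

```text
time_s: 31.15
tcp_pos: [0.5623, 0.1784, 0.1429]
ee_rot: [-0.514, 0.857, -0.001, 0.008]
contact_force: [7.4, 4.9, 14.7]
width: 0.256
finger_force: 30.0
```

step_arm:
  steps:
    - [0,0,-0.03,0,0,0,1]
    - [0,0,-0.08,0,0,0,1]
    - [0,0,-0.119,0,0,0,1]
    - [0,0,-0.119,0,0,0,1]
    - [0.031,0.074,-0.119,0,0,0,1]
    - [0.062,0.148,-0.119,0,0,0,1]
    - [0.062,0.148,-0.119,0,0,0,1]
    - [0.062,0.148,-0.119,0,0,0,1]
    - [0.062,0.148,-0.09,0,0,0,1]
    - [0.062,0.148,-0.07,0,0,0,1]
    - [0.062,0.148,-0.05,0,0,0,1]
    - [0.062,0.148,-0.035,0,0,0,1]
    - [0.062,0.148,-0.025,0,0,0,1]
    - [0.062,0.148,-0.015,0,0,0,1]
    - [0.062,0.148,-0.01,0,0,0,1]
    - [0.062,0.148,-0.005,0,0,0,1]
    - [0.062,0.148,0,0,0,0,1]
    - [0.062,0.148,0,0,0,0,1]

```text
time_s: 32.95
tcp_pos: [0.4811, 0.1827, 0.1418]
ee_rot: [-0.513, 0.858, -0.001, 0.005]
contact_force: [1.3, -1.2, 22.1]
width: 0.254
finger_force: 30.0
```

All three read as stopped, though the +x well stopped with less force and with side load. I'll lift and look at the cartridge in the grip.

step_arm:
  steps:
    - [0,0,-0.04,0,0,0,1]
    - [0,0,-0.12,0,0,0,1]
    - [0,-0.03,-0.22,0,0,0,1]
    - [0,-0.074,-0.3,0,0,0,1]
    - [0.1,-0.074,-0.3,0,0,0,1]
    - [0.2,-0.074,-0.3,0,0,0,1]
    - [0.2,-0.074,-0.3,0,0,0,1]
    - [0.2,-0.074,-0.3,0,0,0,1]

```text
time_s: 33.75
tcp_pos: [0.4612, 0.0744, 0.2878]
ee_rot: [-0.512, 0.859, -0.0, -0.0]
contact_force: [-0.1, 0.2, -0.7]
width: 0.253
finger_force: 29.9
```

Run:
```python
from h import *
state(); w=cam("wrist"); t=cam("top"); s=cam("scene")
p=status.state()["tcp_pos"]; u,v=proj(s,p).astype(int)
a=cv2.resize(w["img"],(512,384)); b=cv2.resize(s["img"][max(v-40,0):v+60,u-60:u+60],(288,240),interpolation=2)
c=np.zeros((384,288,3),np.uint8); c[:240]=b
cv2.imwrite("pics/w8.png",np.hstack([a,c])[:,:,::-1])
for n,l in caps(w).items():
    for c in l:
        if c[1]>60: print("w",n,c,np.round(onz(w,*c[0],.128),4))
for n,l in caps(t).items():
    for c in l:
        if c[1]<70: print("t",n,c,np.round(onz(t,*c[0],.128),4))
```

```text
33.75 tcp [0.4612 0.0744 0.2878] q [-5.124e-01  8.587e-01 -1.000e-04 -2.000e-04] F [-0.1  0.2 -0.7] w 0.253 ff 29.9 j [ 0.2   0.1  -0.45  1.92  0.05  1.14  2.38]
w blue ([255.4, 214.2], 567, [233, 205, 45, 26]) [0.4842 0.1177 0.128 ]
w blue ([256.0, 260.0], 899, [232, 248, 49, 22]) [0.5087 0.1644 0.128 ]
w blue ([259.7, 308.9], 946, [229, 300, 56, 22]) [0.5344 0.2207 0.128 ]
w yellow ([290.6, 213.1], 77, [285, 201, 12, 25]) [0.4519 0.1338 0.128 ]
w yellow ([281.1, 215.4], 135, [277, 204, 12, 24]) [0.4616 0.1314 0.128 ]
t red ([180.9, 177.9], 38, [178, 174, 7, 8]) [0.5581 0.2053 0.128 ]
t red ([175.7, 203.1], 17, [175, 199, 3, 8]) [0.4769 0.2188 0.128 ]
t blue ([193.6, 178.6], 39, [190, 176, 8, 7]) [0.5571 0.1646 0.128 ]
t yellow ([205.7, 177.8], 23, [202, 175, 8, 6]) [0.5608 0.126  0.128 ]
t yellow ([313.7, 215.0], 40, [310, 212, 8, 7]) [ 0.452  -0.2225  0.128 ]
```

View pics/w8.png

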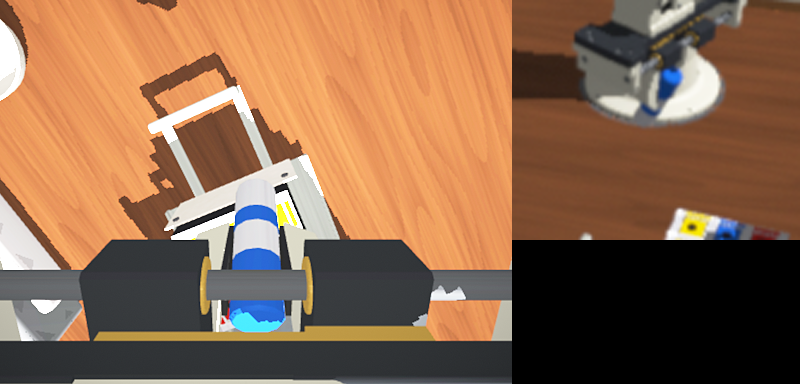

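The view shows the blue cartridge tilted in the grip, its foot (256,180) swung towards the camera. The top view suggests the rack and cradle have shifted a bit. I'll measure the tilt and the rack position.

Run:
```python
from h import *
w=cam("wrist"); im=w["img"]
h=cv2.cvtColor(im,cv2.COLOR_RGB2HSV)
def prof(im,c=256):
    h=cv2.cvtColor(im,cv2.COLOR_RGB2HSV)
    last=None
    for v in range(150,340):
        k=(int(h[v,c,0])//12,int(h[v,c,1])//70,int(h[v,c,2])//70)
        if k!=last: print(v,h[v,c],end=" | "); last=k
    print()
prof(im); prof(cv2.imread("pics/w5.png")[:,:,::-1].copy())
t=cam("top")
o=cv2.imread("pics/t4raw.png")
# rack bar column in top view, now & before; 
for I in(t["img"],o[:,:,::-1]):
    g=cv2.cvtColor(np.ascontiguousarray(I),cv2.COLOR_RGB2GRAY); print(g[195,225:262].tolist()); print(g[183,225:262].tolist())
    print([(n,[(c[0]) for c in l if c[1]<60 and c[0][0]<330 ]) for n,l in caps(dict(img=np.ascontiguousarray(I))).items()])
```

```text
150 [ 60   6 227] | 151 [ 49   9 215] | 152 [ 25  17 191] | 153 [ 14  43 174] | 154 [ 11 133 134] | 155 [ 11 188 121] | 161 [ 12 153 130] | 162 [ 11 154 131] | 168 [ 10 134 143] | 169 [ 12  38 214] | 179 [120   2 227] | 180 [150   1 227] | 183 [165   2 228] | 184 [150   1 227] | 189 [135   2 228] | 190 [120   3 230] | 192 [135   4 229] | 193 [130   3 229] | 202 [150   2 229] | 203 [ 15  11 240] | 204 [121  28 226] | 205 [108 240 214] | 207 [109 207 216] | 217 [109 221 215] | 218 [109 162 219] | 219 [109  39 227] | 220 [ 20  10 238] | 221 [  0   0 229] | 222 [105   2 229] | 225 [120   2 229] | 228 [105   2 229] | 230 [120   2 229] | 232 [105   2 229] | 240 [120   2 229] | 241 [105   2 229] | 244 [120   1 228] | 246 [ 20  10 238] | 247 [116  26 226] | 248 [109 214 216] | 250 [109 206 215] | 268 [109 214 224] | 269 [111 170 189] | 270 [24 43 96] | 271 [48 13 99] | 272 [110   8 101] | 274 [105   9 109] | 275 [113  10 106] | 276 [102  12 107] | 278 [110  14 111] | 282 [101  18 113] | 284 [120   7 112] | 285 [114  11 114] | 286 [ 99  15 116] | 289 [108  11 115] | 290 [128   9 113] | 291 [1
[... 1822 characters left out ...]
16, 91, 93, 94, 95, 93, 92, 94, 94, 95, 93, 93, 94]
[('red', [[180.8, 177.9], [175.6, 202.6]]), ('blue', [[193.5, 178.3]]), ('yellow', [[205.8, 177.7], [313.7, 214.9]])]
[52, 52, 50, 52, 51, 51, 52, 51, 51, 51, 51, 51, 50, 51, 47, 57, 136, 224, 233, 224, 145, 95, 92, 92, 94, 94, 94, 94, 96, 88, 62, 50, 50, 48, 60, 89, 94]
[119, 119, 117, 118, 117, 116, 115, 114, 115, 115, 114, 105, 124, 175, 181, 172, 174, 187, 186, 187, 177, 144, 108, 98, 100, 99, 100, 100, 101, 99, 99, 100, 101, 99, 98, 99, 101]
[('red', [[178.5, 177.4], [177.0, 189.9], [175.3, 202.4]]), ('blue', [[191.0, 179.0], [189.8, 191.4], [187.8, 203.9]]), ('yellow', [[203.2, 180.5], [201.7, 193.0], [200.0, 205.6], [319.4, 216.9]])]
```

Run:
```python
from h import *
from scipy.optimize import least_squares
w=cam("wrist"); H=w["hand_eye"]
def v(x,z):
    c=np.linalg.inv(H)@[x,0,z,1]; return w["fy"]*c[1]/c[2]+w["cy"]
# pose: grasp pt at (x0,0,-.019+s) ; axis tilted th; point at distance d above foot
def pt(th,foff,d,x0=0,r=.012):  # foff: foot distance below TCP along axis through (x0,-.019)
    a=foff+.019-d  # along axis from grasp pt, + towards foot
    return x0+np.sin(th)*a+np.cos(th)*r, -.019+np.cos(th)*a-np.sin(th)*r
# red: foot 197, cap edge 226.5
f=lambda p:[v(*pt(p[0],p[1],d))-o for d,o in((0,197),(.05,226.5))]
s=least_squares(f,[0,.05]); print("red tilt deg",np.degrees(s.x[0]),"foot",s.x[1])
from scipy.optimize import brentq
b=[brentq(lambda d:v(*pt(*s.x,d))-o,0,.05) for o in(207,213.5)]; print("band",b)
data=[(b[0],204.5),(b[1],218.5),(.05,247.5),(.08,317.5)]
f=lambda p:[v(*pt(p[0],p[1],d))-o for d,o in data]
s=least_squares(f,[.1,.05]); print("blue tilt",np.degrees(s.x[0]),"foot",s.x[1],s.fun, "foot v",v(*pt(*s.x,0)))
```

```text
red tilt deg -2.0864093951757385 foot 0.042767225491780414
band [0.019945894476393552, 0.031079053149788826]
blue tilt 23.79221875480957 foot 0.02702835263381853 [-1.68009236  0.42039718  3.07516395 -1.54227849] foot v 177.68503745012808
```

The fit says the cartridge is tilted by about 24° and has slipped up in the grip, so the blue probes don't count. I'll stand it upright on the free bench and regrip it.

Run:
```python
import re
s=open('h.py').read()
s=s.replace('R1=R.from_matrix(np.array([tx,ty,tz]).T)','R1=R.from_matrix(np.array([tx,ty,tz]).T)*R.from_rotvec([0,np.radians(tilt),0])')
open('h.py','w').write(s)
from h import *
plan((.46,-.11,.2,84)); plan((.46,-.11,.15,84),tilt=-24)
```

```text
row [0.3315, -0.173, 0.1756, 0.0005, -0.0002, 0.7551] rows~ 8
row [0.3316, -0.1731, 0.2756, 0.1586, -0.2346, 0.7434] rows~ 9
```

step_arm:
  steps:
    - [0.33,-0.173,0.1,0,0,0.755,1]
    - [0.33,-0.173,0.1,0,0,0.755,1]
    - [0.33,-0.173,0.1,0,0,0.755,1]
    - [0.33,-0.173,0.1,0,0,0.755,1]
    - [0.33,-0.173,0.1,0,0,0.755,1]
    - [0.33,-0.173,0.1,0,0,0.755,1]
    - [0.33,-0.173,0.1,0,0,0.755,1]
    - [0.33,-0.173,0.275,0.158,-0.235,0.743,1]
    - [0.33,-0.173,0.275,0.158,-0.235,0.743,1]
    - [0.33,-0.173,0.275,0.158,-0.235,0.743,1]
    - [0.33,-0.173,0.275,0.158,-0.235,0.743,1]
    - [0.33,-0.173,0.275,0.158,-0.235,0.743,1]
    - [0.33,-0.173,0.275,0.158,-0.235,0.743,1]
    - [0.33,-0.173,0.275,0.158,-0.235,0.743,1]
    - [0.33,-0.173,0.275,0.158,-0.235,0.743,1]

```text
time_s: 35.55
tcp_pos: [0.4619, -0.1106, 0.1518]
ee_rot: [0.051, 0.977, -0.011, 0.209]
contact_force: [-0.3, -0.4, 0.2]
width: 0.25
finger_force: 29.9
```

Run:
```python
from h import *
state(); print("down",totool([0,0,-1])*2)
s=cam("scene"); t=cam("top")
for nm,f in(("s",s),("t",t)):
    h=cv2.cvtColor(f["img"],cv2.COLOR_RGB2HSV); m=cv2.inRange(h,(98,120,60),(125,255,255))
    k,l,st,c=cv2.connectedComponentsWithStats(m); e=proj(f,status.state()["tcp_pos"]); print(nm,"tcp px",e)
    for i in range(1,k):
        if st[i,4]>8 and np.linalg.norm(c[i]-e)<40: print(c[i],st[i])
u,v=proj(s,status.state()["tcp_pos"]).astype(int)
cv2.imwrite("pics/s9.png",cv2.resize(s["img"][v-50:v+50,u-60:u+60],(720,600),interpolation=2)[:,:,::-1])
```

```text
35.55 tcp [ 0.4619 -0.1106  0.1518] q [ 0.0513  0.9766 -0.0109  0.2087] F [-0.3 -0.4  0.2] w 0.25 ff 29.9 j [ 0.42  0.07 -0.21  2.4  -0.11  0.26  1.78]
down [ 8.17538360e-01 -3.59655543e-04  1.82527557e+00]
s tcp px [232.95719149 168.40520635]
[231.6043956  160.87912088] [228 155   8  13  91]
[232.58333333 173.41666667] [230 173   7   2  12]
t tcp px [279.18806494 210.92797902]
[279.93333333 209.6       ] [277 208   7   4  15]
```

View pics/s9.png

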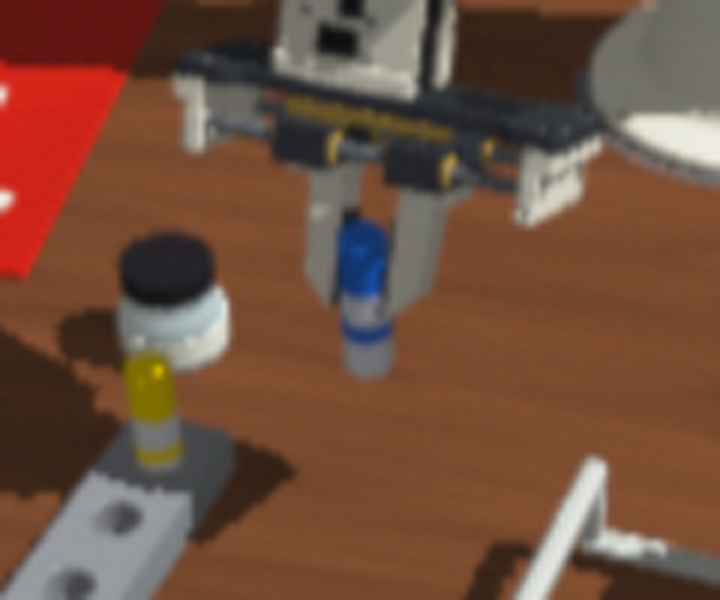

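The scene crop shows the cartridge now upright, with about 30 mm showing below the fingertips. The joints are near their limits here, so I move outwards before lowering.

Run:
```python
from h import *
plan((.59,-.12,.15,84),(.59,-.12,.045,84),(.59,-.12,.025,84),tilt=-24)
```

```text
row [-0.235, 0.0084, 0.1078, 0.0, 0.0009, -0.0004] rows~ 3
row [-0.1493, 0.0083, 0.2995, 0.0, 0.0009, -0.0004] rows~ 4
row [-0.133, 0.0083, 0.3361, 0.0, 0.0009, -0.0004] rows~ 4
```

step_arm:
  steps:
    - [-0.1,0.004,0.046,0,0,0,1]
    - [-0.2,0.008,0.092,0,0,0,1]
    - [-0.235,0.008,0.108,0,0,0,1]
    - [-0.235,0.008,0.108,0,0,0,1]
    - [-0.2,0.008,0.185,0,0,0,1]
    - [-0.17,0.008,0.253,0,0,0,1]
    - [-0.149,0.008,0.3,0,0,0,1]
    - [-0.149,0.008,0.3,0,0,0,1]

```text
time_s: 36.45
tcp_pos: [0.5794, -0.1278, 0.0637]
ee_rot: [0.052, 0.979, -0.022, 0.194]
contact_force: [-0.9, 0.1, -0.2]
width: 0.252
finger_force: 29.9
```

step_arm:
  steps:
    - [0.0025,0,0.0055,0,0,0,1]
    - [0.005,0,0.011,0,0,0,1]
    - [0.0065,0,0.0146,0,0,0,1]
    - [0.008,0,0.0183,0,0,0,1]
    - [0.0098,0,0.022,0,0,0,1]
    - [0.0098,0,0.022,0,0,0,1]

```text
time_s: 37.05
tcp_pos: [0.5799, -0.1281, 0.0526]
ee_rot: [0.052, 0.979, -0.022, 0.195]
contact_force: [-0.0, -0.2, -0.5]
width: 0.256
finger_force: 29.9
```

Run:
```python
from h import *
state(); plan((.62,-.128,.045,84),(.62,-.128,.025,84),tilt=-24)
```

```text
37.05 tcp [ 0.5799 -0.1281  0.0526] q [ 0.0519  0.9793 -0.0223  0.1946] F [-0.  -0.2 -0.5] w 0.256 ff 29.9 j [ 0.48  0.49 -0.36  2.16  0.92  0.2   0.78]
row [-0.0679, 0.0094, 0.0444, -0.0152, -0.0161, 0.0025] rows~ 1
row [-0.0526, 0.0103, 0.0813, -0.0152, -0.0161, 0.0025] rows~ 1
```

Run:
```python
from h import *
plan((.54,-.12,.2,84),(.54,-.12,.2,0))
```

```text
row [-0.0383, 0.0003, -0.3035, -0.0155, 0.2506, -0.0007] rows~ 4
row [-0.0383, 0.0003, -0.3035, 0.1709, 0.2151, 0.9196] rows~ 11
```

step_arm:
  steps:
    - [-0.04,0,-0.1,0,0.1,0,1]
    - [-0.04,0,-0.2,0,0.2,0,1]
    - [-0.04,0,-0.3,0,0.25,0,1]
    - [-0.04,0,-0.3,0,0.25,0,1]
    - [-0.04,0,-0.3,0,0.25,0,1]
    - [-0.04,0,-0.3,0.17,0.215,0.92,1]
    - [-0.04,0,-0.3,0.17,0.215,0.92,1]
    - [-0.04,0,-0.3,0.17,0.215,0.92,1]
    - [-0.04,0,-0.3,0.17,0.215,0.92,1]
    - [-0.04,0,-0.3,0.17,0.215,0.92,1]
    - [-0.04,0,-0.3,0.17,0.215,0.92,1]
    - [-0.04,0,-0.3,0.17,0.215,0.92,1]
    - [-0.04,0,-0.3,0.17,0.215,0.92,1]
    - [-0.04,0,-0.3,0.17,0.215,0.92,1]
    - [-0.04,0,-0.3,0.17,0.215,0.92,1]
    - [-0.04,0,-0.3,0.17,0.215,0.92,1]
    - [-0.04,0,-0.3,0.17,0.215,0.92,1]

```text
time_s: 38.75
tcp_pos: [0.5413, -0.1202, 0.1986]
ee_rot: [0.706, 0.708, 0.001, 0.0]
contact_force: [0.1, -0.7, -1.1]
width: 0.252
finger_force: 29.9
```

Run:
```python
from h import *
state(); plan((.53,-.12,.2,-96)); plan((.53,-.12,.15,-96),(.53,-.12,.05,-96),tilt=-24)
```

```text
38.75 tcp [ 0.5413 -0.1202  0.1986] q [7.061e-01 7.081e-01 7.000e-04 3.000e-04] F [ 0.1 -0.7 -1.1] w 0.252 ff 29.9 j [ 0.61  0.38 -0.54  1.82  0.23  1.   -0.02]
row [0.0005, -0.0226, -0.0029, 0.0004, -0.001, 1.0685] rows~ 12
row [0.0004, -0.0228, 0.0971, 0.2239, -0.2016, 1.0512] rows~ 12
row [0.0003, -0.0231, 0.2971, 0.2239, -0.2016, 1.0512] rows~ 12
```

step_arm:
  steps:
    - [0,-0.02,0,0,0,0.98,1]
    - [0,-0.02,0,0,0,0.98,1]
    - [0,-0.02,0,0,0,0.98,1]
    - [0,-0.02,0,0,0,0.98,1]
    - [0,-0.02,0,0,0,0.98,1]
    - [0,-0.02,0,0,0,0.98,1]
    - [0,-0.02,0,0,0,0.98,1]
    - [0,-0.02,0,0,0,0.98,1]
    - [0,-0.02,0,0,0,0.98,1]
    - [0,-0.02,0,0,0,0.98,1]
    - [0,-0.02,0,0,0,0.98,1]
    - [0,-0.02,0,0,0,0.98,1]

```text
time_s: 39.95
tcp_pos: [0.5315, -0.1202, 0.1986]
ee_rot: [1.0, 0.017, 0.001, -0.0]
contact_force: [-0.2, 0.1, -0.5]
width: 0.252
finger_force: 29.9
```

step_arm:
  steps:
    - [0,0,0,0,-0.09,0,1]
    - [0,0,0.05,0,-0.18,0,1]
    - [0,0,0.1,0,-0.267,0,1]
    - [0,0,0.18,0,-0.267,0,1]
    - [0,0,0.25,0,-0.267,0,1]
    - [0,0,0.3,0,-0.267,0,1]
    - [0,0,0.3,0,-0.267,0,1]

```text
time_s: 40.65
tcp_pos: [0.5286, -0.1196, 0.0449]
ee_rot: [0.977, 0.017, -0.211, 0.002]
contact_force: [-0.4, -0.0, 0.0]
width: 0.257
finger_force: 29.9
```

Run:
```python
from h import *
state(); print("down",totool([0,0,-1])*2)
```

```text
40.65 tcp [ 0.5286 -0.1196  0.0449] q [ 0.9773  0.0168 -0.211   0.0016] F [-0.4 -0.   0. ] w 0.257 ff 29.9 j [ 0.27  0.79 -0.21  1.57  0.21  1.23 -1.56]
down [0.82505046 0.00793748 1.82187506]
```

Now slowly down to contact.

step_arm:
  steps:
    - [0.0033,0,0.0073,0,0,0,1]
    - [0.005,0,0.011,0,0,0,1]
    - [0.0066,0,0.0146,0,0,0,1]
    - [0.0083,0,0.0182,0,0,0,1]
    - [0.0099,0,0.0219,0,0,0,1]
    - [0.0107,0,0.0237,0,0,0,1]
    - [0.0107,0,0.0237,0,0,0,1]

```text
time_s: 41.35
tcp_pos: [0.5324, -0.1202, 0.0365]
ee_rot: [0.978, 0.015, -0.207, 0.003]
contact_force: [-0.3, 0.3, 3.8]
width: 0.256
finger_force: 29.9
```

step_arm:
  steps:
    - [-0.001,0,-0.003,0,0,0,1]
    - [-0.001,0,-0.003,0,0,0,0.35]
    - [-0.001,0,-0.003,0,0,0,0.2]
    - [-0.001,0,-0.003,0,0,0,0]
    - [-0.001,0,-0.003,0,0,0,0]
    - [-0.001,0,-0.003,0,0,0,-0.3]
    - [-0.001,0,-0.003,0,0,0,-0.3]
    - [-0.001,0,-0.06,0,0,0,-0.3]
    - [-0.001,0,-0.14,0,0,0,-0.3]
    - [-0.001,0,-0.22,0,0,0,-0.3]
    - [-0.05,0,-0.32,0,0.267,0,-0.3]
    - [-0.05,0,-0.32,0,0.267,0,-0.3]
    - [-0.05,0,-0.32,0,0.267,0,-0.3]
    - [-0.05,0,-0.32,0,0.267,0,-0.3]
    - [-0.05,0,-0.32,0,0.267,0,-0.3]

```text
time_s: 42.85
tcp_pos: [0.5736, -0.1194, 0.1929]
ee_rot: [1.0, 0.015, 0.0, -0.0]
contact_force: [0.6, -0.6, 0.2]
width: 0.65
finger_force: 0.0
```

Run:
```python
from h import *
state()
def blue(f):
    h=cv2.cvtColor(f["img"],cv2.COLOR_RGB2HSV); m=cv2.inRange(h,(98,120,60),(125,255,255))
    k,l,st,c=cv2.connectedComponentsWithStats(m); return [(c[i].round(1),st[i]) for i in range(1,k) if st[i,4]>15]
for n in("top","wrist","scene"):
    f=cam(n)
    for c,st in blue(f):
        p=onz(f,*c,.074)
        if -.35<p[1]<-.02 and .3<p[0]<.75: print(n,c,st,p.round(4))
    for c in caps(f)["yellow"]: 
        p=onz(f,*c[0],.08); 
        if -.35<p[1]<-.1: print("   y",n,c,p.round(4))
    if n=="wrist": cv2.imwrite("pics/w10.png",f["img"][:,:,::-1])
```

```text
42.85 tcp [ 0.5736 -0.1194  0.1929] q [ 9.999e-01  1.510e-02  1.000e-04 -2.000e-04] F [ 0.6 -0.6  0.2] w 0.65 ff 0.0 j [ 0.37  0.4  -0.27  1.75  0.12  1.   -1.49]
wrist [255.9 196.1] [245 193  23  10  70] [ 0.5586 -0.119   0.074 ]
wrist [255.7 219.6] [243 202  26  36 762] [ 0.5363 -0.1195  0.074 ]
scene [223.3 207. ] [219 201   9  13  91] [ 0.5442 -0.117   0.074 ]
   y scene ([196.1, 182.2], 71, [192, 177, 9, 11]) [ 0.4678 -0.2287  0.08  ]
```

Blue stands upright at about (.539,-.120). I'll centre it by squeezing it in two directions.

step_arm:
  steps:
    - [-0.069,0,0.05,0,0,0,-0.4]
    - [-0.069,0,0.12,0,0,0,-0.4]
    - [-0.069,0,0.2,0,0,0,-0.4]
    - [-0.069,0,0.26,0,0,0,-0.4]
    - [-0.069,0,0.286,0,0,0,-0.4]
    - [-0.069,0,0.286,0,0,0,-0.2]
    - [-0.069,0,0.286,0,0,0,0.2]
    - [-0.069,0,0.286,0,0,0,0.3]
    - [-0.069,0,0.286,0,0,0,0.4]
    - [-0.069,0,0.286,0,0,0,0.5]
    - [-0.069,0,0.286,0,0,0,0.6]
    - [-0.069,0,0.286,0,0,0,0.6]

```text
time_s: 44.2
tcp_pos: [0.5404, -0.1201, 0.05]
ee_rot: [1.0, 0.015, 0.001, -0.0]
contact_force: [-1.1, -0.3, 5.3]
width: 0.255
finger_force: 30.0
```

step_arm:
  steps:
    - [0,0,0,0,0,0,0.3]
    - [0,0,0,0,0,0,0]
    - [0,0,0,0,0,0,-0.2]
    - [0,0,0,0,0,-0.1,-0.3]
    - [0,0,0,0,0,-0.2,-0.3]
    - [0,0,0,0,0,-0.3,-0.3]
    - [0,0,0,0,0,-0.4,-0.3]
    - [0,0,0,0,0,-0.5,-0.3]
    - [0,0,0,0,0,-0.6,-0.3]
    - [0,0,0,0,0,-0.7,-0.3]
    - [0,0,0,0,0,-0.8,-0.3]
    - [0,0,0,0,0,-0.9,-0.3]
    - [0,0,0,0,0,-0.98,-0.3]
    - [0,0,0,0,0,-0.98,0]
    - [0,0,0,0,0,-0.98,0.3]
    - [0,0,0,0,0,-0.98,0.4]
    - [0,0,0,0,0,-0.98,0.5]
    - [0,0,0,0,0,-0.98,0.7]
    - [0,0,0,0,0,-0.98,1]
    - [0,0,0,0,0,-0.98,1]

```text
time_s: 46.2
tcp_pos: [0.5397, -0.1199, 0.0492]
ee_rot: [0.707, 0.707, 0.001, 0.0]
contact_force: [-0.4, -0.0, -0.3]
width: 0.255
finger_force: 30.0
```

step_arm:
  steps:
    - [0,0,-0.04,0,0,0,1]
    - [0,0,-0.12,0,0,0,1]
    - [0,0,-0.22,0,0,0,1]
    - [0,0,-0.32,0,0,0,1]
    - [0,0,-0.4,0,0,0,1]
    - [0,0,-0.4,0,0,0,1]

```text
time_s: 46.8
tcp_pos: [0.5433, -0.1202, 0.2554]
ee_rot: [0.707, 0.707, 0.003, 0.005]
contact_force: [1.1, -1.2, -1.3]
width: 0.255
finger_force: 30.0
```

Run:
```python
from h import *
state(); t=cam("top")
for n,l in caps(t).items():
    for c in l:
        if c[1]<70: print("t",n,c[0],c[1],np.round(onz(t,*c[0],.128),4),"z.08",np.round(onz(t,*c[0],.08),4))
plan((.511,.09,.26,90)); plan((.511,.09,.26,152))
```

```text
46.8 tcp [ 0.5433 -0.1202  0.2554] q [0.7072 0.707  0.0034 0.005 ] F [ 1.1 -1.2 -1.3] w 0.255 ff 30.0 j [ 0.78  0.35 -0.76  1.76  0.27  1.12 -0.06]
t red [180.8, 177.9] 39 [0.5581 0.2057 0.128 ] z.08 [0.5628 0.2127 0.08  ]
t red [179.7, 190.1] 41 [0.5189 0.2077 0.128 ] z.08 [0.5223 0.2147 0.08  ]
t red [177.8, 202.8] 40 [0.4781 0.2121 0.128 ] z.08 [0.4802 0.2194 0.08  ]
t blue [193.7, 179.2] 45 [0.5552 0.1642 0.128 ] z.08 [0.5598 0.1699 0.08  ]
t blue [192.0, 191.7] 44 [0.5149 0.1682 0.128 ] z.08 [0.5182 0.174  0.08  ]
t blue [190.6, 204.4] 44 [0.4742 0.1711 0.128 ] z.08 [0.4761 0.177  0.08  ]
t yellow [205.9, 180.4] 62 [0.5525 0.125  0.128 ] z.08 [0.557  0.1294 0.08  ]
t yellow [204.5, 193.2] 54 [0.5113 0.128  0.128 ] z.08 [0.5145 0.1326 0.08  ]
t yellow [202.7, 205.9] 54 [0.4705 0.1323 0.128 ] z.08 [0.4724 0.137  0.08  ]
row [0.4206, -0.0611, -0.0166, 0.003, 0.0044, -1.0005] rows~ 11
row [0.4206, -0.0611, -0.0166, 0.0004, 0.0065, -1.6894] rows~ 18
```

step_arm:
  steps:
    - [0.1,-0.02,0,0,0,-0.1,1]
    - [0.2,-0.04,0,0,0,-0.2,1]
    - [0.3,-0.06,0,0,0,-0.3,1]
    - [0.42,-0.06,0,0,0,-0.4,1]
    - [0.42,-0.06,0,0,0,-0.5,1]
    - [0.42,-0.06,0,0,0,-0.6,1]
    - [0.42,-0.06,0,0,0,-0.7,1]
    - [0.42,-0.06,0,0,0,-0.8,1]
    - [0.42,-0.06,0,0,0,-0.9,1]
    - [0.42,-0.06,0,0,0,-1,1]
    - [0.42,-0.06,0,0,0,-1,1]

```text
time_s: 47.95
tcp_pos: [0.5083, 0.0895, 0.2474]
ee_rot: [-0.002, 1.0, 0.001, -0.001]
contact_force: [-0.1, 1.0, -2.2]
width: 0.257
finger_force: 30.0
```

Run:
```python
from h import *
state(); plan((.5548,.1644,.22,152))
```

```text
47.95 tcp [0.5083 0.0895 0.2474] q [-2.5e-03  1.0e+00  7.0e-04 -8.0e-04] F [-0.1  1.  -2.2] w 0.257 ff 30.0 j [ 0.71  0.44 -1.18  1.84  0.44  1.16  0.95]
row [-0.0937, 0.1492, 0.0549, 0.0013, -0.0005, -0.6858] rows~ 8
```

step_arm:
  steps:
    - [-0.094,0.149,0,0,0,-0.686,1]
    - [-0.094,0.149,0,0,0,-0.686,1]
    - [-0.094,0.149,0,0,0,-0.686,1]
    - [-0.094,0.149,0,0,0,-0.686,1]
    - [-0.094,0.149,0,0,0,-0.686,1]
    - [-0.094,0.149,0,0,0,-0.686,1]
    - [-0.094,0.149,0,0,0,-0.686,1]
    - [-0.094,0.149,0,0,0,-0.686,1]
    - [-0.094,0.149,0,0,0,-0.686,1]
    - [-0.094,0.149,0.05,0,0,-0.686,1]
    - [-0.094,0.149,0.05,0,0,-0.686,1]

```text
time_s: 49.05
tcp_pos: [0.555, 0.163, 0.2215]
ee_rot: [-0.512, 0.859, 0.0, -0.002]
contact_force: [-0.2, -1.1, -0.8]
width: 0.251
finger_force: 30.0
```

Run:
```python
from h import *
state(); plan((.5548,.1644,.19,152),(.5548,.1644,.141,152)); print("u",totool(np.r_[.0398,-.0036,0])*2)
t=cam("top")
print([(c[0],c[1]) for c in caps(t)["red"] if c[1]<70])
```

```text
49.05 tcp [0.555  0.163  0.2215] q [-5.117e-01  8.592e-01  2.000e-04 -1.600e-03] F [-0.2 -1.1 -0.8] w 0.251 ff 30.0 j [ 0.55  0.72 -1.31  1.72  0.73  1.29  1.72]
row [-0.0024, 0.0015, 0.063, 0.0013, -0.0016, -0.0049] rows~ 1
row [-0.0026, 0.0013, 0.161, 0.0013, -0.0016, -0.0049] rows~ 2
u [-0.03158205 -0.07342017 -0.00022888]
[]
```

step_arm:
  steps:
    - [-0.003,0.001,0.03,0,0,0,1]
    - [-0.003,0.001,0.06,0,0,0,1]
    - [-0.003,0.001,0.08,0,0,0,1]
    - [-0.003,0.001,0.1,0,0,0,1]
    - [-0.003,0.001,0.12,0,0,0,1]
    - [-0.003,0.001,0.135,0,0,0,1]
    - [-0.003,0.001,0.143,0,0,0,1]
    - [-0.003,0.001,0.148,0,0,0,1]
    - [-0.003,0.001,0.153,0,0,0,1]
    - [-0.003,0.001,0.157,0,0,0,1]
    - [-0.003,0.001,0.161,0,0,0,1]
    - [-0.003,0.001,0.161,0,0,0,1]

```text
time_s: 50.3
tcp_pos: [0.5576, 0.1667, 0.1451]
ee_rot: [-0.513, 0.858, -0.0, 0.002]
contact_force: [-1.2, -0.8, 4.7]
width: 0.255
finger_force: 30.0
```

The +x well is full (a clean stop at the expected height). Next is the -x well.

step_arm:
  steps:
    - [0,0,-0.03,0,0,0,1]
    - [0,0,-0.08,0,0,0,1]
    - [0,0,-0.11,0,0,0,1]
    - [0,0,-0.11,0,0,0,1]
    - [0.032,0.073,-0.11,0,0,0,1]
    - [0.063,0.147,-0.11,0,0,0,1]
    - [0.063,0.147,-0.11,0,0,0,1]
    - [0.063,0.147,-0.11,0,0,0,1]
    - [0.063,0.147,-0.09,0,0,0,1]
    - [0.063,0.147,-0.07,0,0,0,1]
    - [0.063,0.147,-0.05,0,0,0,1]
    - [0.063,0.147,-0.035,0,0,0,1]
    - [0.063,0.147,-0.025,0,0,0,1]
    - [0.063,0.147,-0.015,0,0,0,1]
    - [0.063,0.147,-0.01,0,0,0,1]
    - [0.063,0.147,-0.005,0,0,0,1]
    - [0.063,0.147,0,0,0,0,1]
    - [0.063,0.147,0,0,0,0,1]

```text
time_s: 52.1
tcp_pos: [0.4781, 0.174, 0.1451]
ee_rot: [-0.513, 0.858, -0.0, 0.002]
contact_force: [-1.3, -0.8, 7.7]
width: 0.253
finger_force: 30.0
```

Run:
```python
from h import *
state()
```

```text
52.1 tcp [0.4781 0.174  0.1451] q [-5.130e-01  8.584e-01 -1.000e-04  1.900e-03] F [-1.3 -0.8  7.7] w 0.253 ff 30.0 j [ 0.56  0.71 -1.29  1.96  0.78  1.09  1.57]
```

The -x well is full too, so the middle one should be empty; the earlier catch there was misalignment.

step_arm:
  steps:
    - [0,0,-0.03,0,0,0,1]
    - [0,0,-0.08,0,0,0,1]
    - [0,0,-0.11,0,0,0,1]
    - [0,0,-0.11,0,0,0,1]
    - [-0.031,-0.073,-0.11,0,0,0,1]
    - [-0.031,-0.073,-0.11,0,0,0,1]
    - [-0.031,-0.073,-0.11,0,0,0,1]
    - [-0.031,-0.073,-0.09,0,0,0,1]
    - [-0.031,-0.073,-0.07,0,0,0,1]
    - [-0.031,-0.073,-0.05,0,0,0,1]
    - [-0.031,-0.073,-0.035,0,0,0,1]
    - [-0.031,-0.073,-0.025,0,0,0,1]
    - [-0.031,-0.073,-0.015,0,0,0,1]
    - [-0.031,-0.073,-0.01,0,0,0,1]
    - [-0.031,-0.073,-0.005,0,0,0,1]
    - [-0.031,-0.073,0,0,0,0,1]
    - [-0.031,-0.073,0,0,0,0,1]

```text
time_s: 53.8
tcp_pos: [0.5168, 0.1694, 0.1437]
ee_rot: [-0.513, 0.858, 0.0, 0.001]
contact_force: [-1.2, 0.7, -0.3]
width: 0.255
finger_force: 30.0
```

step_arm:
  steps:
    - [0,0,0.005,0,0,0,1]
    - [0,0,0.01,0,0,0,1]
    - [0,0,0.015,0,0,0,1]
    - [0,0,0.02,0,0,0,1]
    - [0,0,0.02,0,0,0,1]

```text
time_s: 54.3
tcp_pos: [0.5166, 0.1693, 0.1335]
ee_rot: [-0.513, 0.858, 0.0, 0.001]
contact_force: [0.2, 0.3, -1.6]
width: 0.256
finger_force: 30.0
```

step_arm:
  steps:
    - [0,0,0.003,0,0,0,1]
    - [0,0,0.003,0,0,0,1]
    - [0,0,0.003,0,0,0,0.3]
    - [0,0,0.003,0,0,0,0]
    - [0,0,0.003,0,0,0,0]
    - [0,0,0.003,0,0,0,0]
    - [0,0,0.003,0,0,0,0]
    - [0,0,-0.06,0,0,0,0]
    - [0,0,-0.15,0,0,0,0]
    - [0,0,-0.25,0,0,0,0]
    - [0,0,-0.3,0,0,0,0]
    - [0,0,-0.3,0,0,0,0]

```text
time_s: 55.5
tcp_pos: [0.5183, 0.1709, 0.2879]
ee_rot: [-0.513, 0.858, -0.001, 0.004]
contact_force: [0.2, -0.3, 0.2]
width: 0.494
finger_force: 0.0
```

Run:
```python
from h import *
state(); t=cam("top"); s=cam("scene")
h=cv2.cvtColor(s["img"],cv2.COLOR_RGB2HSV)
for n,l in caps(s).items():
    for c in l:
        p=onz(s,*c[0],.128)
        if p[1]>.05 and p[0]>.4: print(n,c,p.round(3))
for c in caps(t)["yellow"]: print(c, onz(t,*c[0],.08).round(4))
plan((.47,-.15,.3,84))
```

```text
55.5 tcp [0.5183 0.1709 0.2879] q [-5.129e-01  8.585e-01 -6.000e-04  4.100e-03] F [ 0.2 -0.3  0.2] w 0.494 ff 0.0 j [ 0.64  0.62 -1.42  1.73  0.63  1.35  1.74]
red ([344.5, 198.1], 38, [340, 195, 10, 7]) [0.482 0.211 0.128]
red ([341.4, 207.8], 43, [336, 204, 11, 8]) [0.522 0.207 0.128]
red ([337.8, 218.6], 57, [333, 214, 11, 10]) [0.564 0.202 0.128]
blue ([329.7, 194.4], 48, [325, 191, 10, 8]) [0.477 0.17  0.128]
blue ([326.4, 204.1], 50, [322, 201, 10, 7]) [0.517 0.167 0.128]
blue ([322.8, 214.4], 65, [318, 211, 11, 9]) [0.558 0.163 0.128]
yellow ([315.6, 191.4], 54, [311, 188, 10, 8]) [0.474 0.131 0.128]
yellow ([311.8, 200.6], 60, [307, 197, 11, 8]) [0.513 0.127 0.128]
yellow ([307.6, 211.2], 78, [302, 207, 12, 10]) [0.557 0.123 0.128]
([386.1, 181.7], 422, [371, 167, 31, 30]) [ 0.5705 -0.4666  0.08  ]
([206.1, 180.0], 55, [202, 175, 8, 11]) [0.5584 0.1288 0.08  ]
([313.5, 214.8], 45, [310, 212, 8, 7]) [ 0.4539 -0.2287  0.08  ]
row [0.6062, -0.2203, -0.0326, -0.0005, 0.0015, 0.7521] rows~ 8
```

All nine flaps are flush, so blue is in. On to yellow; the cradle has been knocked, and yellow is now near (.454,-.229).

step_arm:
  steps:
    - [0.1,-0.03,0,0,0,0.1,-0.4]
    - [0.2,-0.07,0,0,0,0.2,-0.4]
    - [0.3,-0.11,0,0,0,0.3,-0.4]
    - [0.4,-0.15,0,0,0,0.4,-0.4]
    - [0.5,-0.18,0,0,0,0.5,-0.4]
    - [0.606,-0.22,0,0,0,0.6,-0.4]
    - [0.606,-0.22,0,0,0,0.7,-0.4]
    - [0.606,-0.22,0,0,0,0.752,-0.4]
    - [0.606,-0.22,0,0,0,0.752,-0.4]

```text
time_s: 56.5
tcp_pos: [0.4686, -0.1508, 0.2821]
ee_rot: [0.054, 0.999, 0.001, -0.0]
contact_force: [0.5, 0.4, -0.3]
width: 0.7
finger_force: 0.0
```

Run:
```python
from h import *
state(); t=cam("top"); w=cam("wrist")
for nm,f in(("t",t),("w",w)):
  for c in caps(f)["yellow"]:
    p=onz(f,*c[0],.08)
    if c[1]<700 and -.35<p[1]<-.1: print(nm,c,p.round(4))
# cradle grey block orientation from top
h=cv2.cvtColor(t["img"],cv2.COLOR_RGB2HSV)
m=cv2.inRange(h,(0,0,90),(180,60,190)); m[:,:295]=0;m[:,340:]=0;m[:170]=0;m[232:]=0
k,l,st,c=cv2.connectedComponentsWithStats(m); i=1+np.argmax(st[1:,4]); ys,xs=np.where(l==i)
print(cv2.minAreaRect(np.stack([xs,ys],1).astype(np.float32)),st[i])
```

```text
56.5 tcp [ 0.4686 -0.1508  0.2821] q [ 5.410e-02  9.985e-01  7.000e-04 -5.000e-04] F [ 0.5  0.4 -0.3] w 0.7 ff 0.0 j [ 1.34  0.39 -1.33  1.85  0.41  1.22  1.34]
w ([194.2, 139.6], 17, [188, 136, 11, 10]) [ 0.4404 -0.2138  0.08  ]
w ([181.7, 152.3], 469, [169, 140, 26, 25]) [ 0.4528 -0.2297  0.08  ]
w ([130.7, 262.5], 75, [122, 258, 17, 10]) [ 0.5811 -0.3141  0.08  ]
w ([126.9, 285.8], 83, [123, 267, 15, 41]) [ 0.6127 -0.3257  0.08  ]
((319.58648681640625, 195.7810516357422), (44.62752914428711, 40.06919860839844), 72.89727020263672) [295 176  42  48 292]
```

step_arm:
  steps:
    - [0.013,-0.08,0.05,0,0,0,-0.4]
    - [0.013,-0.159,0.1,0,0,0,-0.4]
    - [0.013,-0.159,0.2,0,0,0,-0.4]
    - [0.013,-0.159,0.29,0,0,0,-0.4]
    - [0.013,-0.159,0.37,0,0,0,-0.4]
    - [0.013,-0.159,0.42,0,0,0,-0.4]
    - [0.013,-0.159,0.44,0,0,0,-0.4]
    - [0.013,-0.159,0.45,0,0,0,-0.4]
    - [0.013,-0.159,0.45,0,0,0,-0.2]
    - [0.013,-0.159,0.45,0,0,0,0]
    - [0.013,-0.159,0.45,0,0,0,0.3]
    - [0.013,-0.159,0.45,0,0,0,0.4]
    - [0.013,-0.159,0.45,0,0,0,0.5]
    - [0.013,-0.159,0.45,0,0,0,0.6]
    - [0.013,-0.159,0.45,0,0,0,1]
    - [0.013,-0.159,0.45,0,0,0,1]

```text
time_s: 58.2
tcp_pos: [0.4558, -0.2282, 0.0587]
ee_rot: [0.052, 0.999, 0.0, 0.001]
contact_force: [-0.4, -1.0, 2.9]
width: 0.258
finger_force: 29.8
```

step_arm:
  steps:
    - [0,0,-0.02,0,0,0,1]
    - [0,0,-0.05,0,0,0,1]
    - [0,0,-0.1,0,0,0,1]
    - [0,0,-0.2,0,0,0,1]
    - [0,0,-0.3,0,0,0,1]
    - [0,0,-0.36,0,0,0,1]
    - [0,0,-0.36,0,0,0,1]
    - [0,0,-0.36,0,0,0,1]

```text
time_s: 59.0
tcp_pos: [0.4552, -0.228, 0.2394]
ee_rot: [0.052, 0.999, -0.0, 0.001]
contact_force: [-1.1, 0.1, -0.8]
width: 0.258
finger_force: 29.8
```

Run:
```python
from h import *
state(); t=cam("top")
for n,l in caps(t).items():
    for c in l:
        if c[1]<70 and c[0][0]<230: print("t",n,c[0],c[1],np.round(onz(t,*c[0],.128),4))
plan((.5115,.129,.235,150))
w=cam("wrist"); im=w["img"]; h=cv2.cvtColor(im,cv2.COLOR_RGB2HSV)
m=(h[:,256,0]>20)&(h[:,256,0]<36)&(h[:,256,1]>140); d=np.flatnonzero(np.diff(m.astype(int))); print(d)
```

```text
59.0 tcp [ 0.4552 -0.228   0.2394] q [ 5.210e-02  9.986e-01 -2.000e-04  1.100e-03] F [-1.1  0.1 -0.8] w 0.258 ff 29.8 j [ 1.4   0.47 -1.25  1.87  0.49  1.16  1.44]
t red [180.9, 177.8] 41 [0.5585 0.2053 0.128 ]
t red [179.2, 190.2] 38 [0.5185 0.2092 0.128 ]
t red [177.6, 202.6] 42 [0.4787 0.2128 0.128 ]
t blue [193.6, 179.2] 47 [0.5552 0.1645 0.128 ]
t blue [191.8, 191.7] 45 [0.5149 0.1688 0.128 ]
t blue [190.1, 204.5] 42 [0.4738 0.1727 0.128 ]
t yellow [205.6, 180.4] 64 [0.5525 0.126  0.128 ]
t yellow [204.0, 193.2] 54 [0.5113 0.1296 0.128 ]
t yellow [202.4, 205.7] 56 [0.4711 0.1333 0.128 ]
row [-0.0392, 0.7216, 0.0071, 0.0003, 0.0005, -0.733] rows~ 8
[200 206 218 269 332 333 334 335]
```

Run:
```python
from h import *
w=cam("wrist"); H=np.linalg.inv(w["hand_eye"])
def v(x,z): c=H@[x,0,z,1]; return w["fy"]*c[1]/c[2]+w["cy"]
for d in(.02,.031,.05):
  print(d,v(.012,.05-d),"dx 1mm",v(.013,.05-d)-v(.012,.05-d),"dfoot 1mm",v(.012,.051-d)-v(.012,.05-d))
```

```text
0.02 201.8819026356207 dx 1mm -1.572290240144639 dfoot 1mm -0.5640138261829293
0.031 208.46269275989897 dx 1mm -1.6497523272458636 dfoot 1mm -0.6283666678061479
0.05 221.73809029103225 dx 1mm -1.8027913592372613 dfoot 1mm -0.7687042007445939
```

step_arm:
  steps:
    - [-0.005,0.1,0,0,0,-0.1,1]
    - [-0.01,0.2,0,0,0,-0.2,1]
    - [-0.02,0.3,0,0,0,-0.3,1]
    - [-0.025,0.4,0,0,0,-0.4,1]
    - [-0.03,0.5,0,0,0,-0.5,1]
    - [-0.035,0.6,0,0,0,-0.6,1]
    - [-0.039,0.725,0,0,0,-0.7,1]
    - [-0.039,0.725,0,0,0,-0.733,1]
    - [-0.039,0.725,0,0,0,-0.733,1]
    - [-0.039,0.725,0,0,0,-0.733,1]

```text
time_s: 60.15
tcp_pos: [0.5116, 0.1303, 0.2377]
ee_rot: [-0.5, 0.866, 0.001, -0.0]
contact_force: [-0.0, -0.6, -0.7]
width: 0.256
finger_force: 29.8
```

Run:
```python
from h import *
state(); plan((.5127,.132,.19,150),(.5127,.132,.144,150)); print("u",totool(np.r_[.0398,-.0036,0])*2)
```

```text
60.15 tcp [0.5116 0.1303 0.2377] q [-4.996e-01  8.662e-01  6.000e-04 -3.000e-04] F [-0.  -0.6 -0.7] w 0.256 ff 29.8 j [ 0.71  0.64 -1.4   1.83  0.67  1.26  1.74]
row [-0.0041, -0.0004, 0.0953, 0.0008, 0.0001, -0.0006] rows~ 1
row [-0.004, -0.0005, 0.1873, 0.0008, 0.0001, -0.0006] rows~ 2
u [-3.36293055e-02 -7.25056004e-02 -8.79077577e-05]
```

step_arm:
  steps:
    - [-0.003,0,0.05,0,0,0,1]
    - [-0.003,0,0.08,0,0,0,1]
    - [-0.003,0,0.1,0,0,0,1]
    - [-0.003,0,0.12,0,0,0,1]
    - [-0.003,0,0.14,0,0,0,1]
    - [-0.003,0,0.155,0,0,0,1]
    - [-0.003,0,0.165,0,0,0,1]
    - [-0.003,0,0.172,0,0,0,1]
    - [-0.003,0,0.178,0,0,0,1]
    - [-0.003,0,0.183,0,0,0,1]
    - [-0.003,0,0.187,0,0,0,1]
    - [-0.003,0,0.187,0,0,0,1]

```text
time_s: 61.35
tcp_pos: [0.5133, 0.1317, 0.1452]
ee_rot: [-0.5, 0.866, -0.0, 0.001]
contact_force: [0.2, -2.9, -2.0]
width: 0.252
finger_force: 29.8
```

No stop, so the middle yellow well is empty. I go deeper and release.

step_arm:
  steps:
    - [0,0,0.006,0,0,0,1]
    - [0,0,0.012,0,0,0,1]
    - [0,0,0.018,0,0,0,1]
    - [0,0,0.023,0,0,0,1]
    - [0,0,0.023,0,0,0,1]

```text
time_s: 61.85
tcp_pos: [0.513, 0.1319, 0.1334]
ee_rot: [-0.5, 0.866, 0.0, 0.001]
contact_force: [-0.0, -1.4, -1.7]
width: 0.256
finger_force: 29.8
```

step_arm:
  steps:
    - [0,0,0,0,0,0,1]
    - [0,0,0,0,0,0,0.3]
    - [0,0,0,0,0,0,0]
    - [0,0,0,0,0,0,0]
    - [0,0,0,0,0,0,0]
    - [0,0,0,0,0,0,0]
    - [0,0,-0.06,0,0,0,0]
    - [0,0,-0.15,0,0,0,0]
    - [0,0,-0.25,0,0,0,0]
    - [0,0,-0.3,0,0,0,0]
    - [0,0,-0.3,0,0,0,0]

```text
time_s: 62.95
tcp_pos: [0.5148, 0.1333, 0.2878]
ee_rot: [-0.5, 0.866, -0.001, 0.004]
contact_force: [0.7, 0.3, -0.4]
width: 0.496
finger_force: 0.0
```

Run:
```python
from h import *
state(); s=cam("scene"); t=cam("top")
for n,l in caps(s).items():
    for c in l:
        p=onz(s,*c[0],.128)
        if p[1]>.05 and p[0]>.4: print(n,c,p.round(3))
cv2.imwrite("pics/s11.png",s["img"][:,:,::-1])
plan((.51,-.06,.3,150))
```

```text
62.95 tcp [0.5148 0.1333 0.2878] q [-5.00e-01  8.66e-01 -8.00e-04  4.00e-03] F [ 0.7  0.3 -0.4] w 0.496 ff 0.0 j [ 0.74  0.59 -1.44  1.76  0.61  1.33  1.78]
red ([344.7, 198.1], 39, [340, 195, 10, 7]) [0.481 0.211 0.128]
red ([341.5, 207.7], 41, [337, 204, 10, 8]) [0.521 0.207 0.128]
red ([337.9, 218.7], 54, [333, 214, 11, 10]) [0.564 0.203 0.128]
blue ([329.8, 194.6], 48, [325, 191, 10, 8]) [0.477 0.171 0.128]
blue ([326.5, 204.1], 50, [322, 201, 10, 7]) [0.517 0.167 0.128]
blue ([323.0, 214.5], 65, [318, 211, 11, 9]) [0.559 0.164 0.128]
yellow ([315.6, 191.4], 54, [311, 188, 10, 8]) [0.474 0.131 0.128]
yellow ([312.0, 200.7], 61, [307, 197, 11, 8]) [0.514 0.128 0.128]
yellow ([307.9, 211.3], 81, [303, 207, 12, 10]) [0.557 0.124 0.128]
row [0.3348, -0.1863, -0.0324, -0.0011, 0.0009, -0.0002] rows~ 4
```

All are in and the flaps are flush. Now I go in front of the pull bar with the fingers shut.

step_arm:
  steps:
    - [0.1,-0.05,0,0,0,0,1]
    - [0.2,-0.11,0,0,0,0.05,1]
    - [0.3,-0.16,0,0,0,0.1,1]
    - [0.346,-0.162,0,0,0,0.11,1]
    - [0.346,-0.162,0,0,0,0.11,1]
    - [0.346,-0.162,0,0,0,0.11,1]

```text
time_s: 63.65
tcp_pos: [0.4956, -0.0601, 0.2821]
ee_rot: [-0.422, 0.907, 0.001, -0.0]
contact_force: [0.1, 0.2, 0.4]
width: 0.031
finger_force: 0.0
```

Run:
```python
from h import *
state(); plan((.497,-.06,.041,140))
w=cam("top"); g=cv2.cvtColor(w["img"],cv2.COLOR_RGB2GRAY)
f=cam("wrist"); cv2.imwrite("pics/w12.png",f["img"][:,:,::-1])
print(proj(f,(.4976,-.0075,.066)))
print(f["img"][40:384:8,256].sum(1).tolist())
```

```text
63.65 tcp [ 0.4956 -0.0601  0.2821] q [-4.219e-01  9.066e-01  1.000e-03 -1.000e-04] F [0.1 0.2 0.4] w 0.031 ff 0.0 j [ 1.18  0.54 -1.48  1.84  0.56  1.3   1.99]
row [-0.0015, -0.003, 0.4823, 0.0012, 0.0005, -0.001] rows~ 5
[281.51388383 188.83215417]
[315, 326, 334, 350, 346, 334, 363, 342, 373, 377, 340, 371, 358, 347, 156, 154, 361, 351, 341, 359, 343, 765, 765, 165, 178, 180, 230, 140, 179, 195, 212, 224, 213, 172, 156, 349, 358, 280, 101, 97, 97, 94, 105]
```

step_arm:
  steps:
    - [0,0,0.1,0,0,0,1]
    - [0,0,0.2,0,0,0,1]
    - [0,0,0.3,0,0,0,1]
    - [0,0,0.38,0,0,0,1]
    - [0,0,0.44,0,0,0,1]
    - [0,0,0.47,0,0,0,1]
    - [0,0,0.482,0,0,0,1]
    - [0,0,0.482,0,0,0,1]

```text
time_s: 64.55
tcp_pos: [0.4975, -0.057, 0.0429]
ee_rot: [-0.424, 0.906, 0.0, 0.001]
contact_force: [-0.3, -0.2, -0.3]
width: 0.006
finger_force: 0.0
```

Run:
```python
from h import *
state(); plan((.4995,-.03,.041,140),(.5155,.15,.041,160),(.518,.175,.041,160))
```

```text
64.55 tcp [ 0.4975 -0.057   0.0429] q [-4.243e-01  9.055e-01  3.000e-04  1.200e-03] F [-0.3 -0.2 -0.3] w 0.006 ff 0.0 j [ 0.9   0.79 -1.09  2.04  0.92  0.91  1.74]
row [-0.0441, 0.0315, 0.004, -0.0002, 0.0015, 0.0024] rows~ 1
row [-0.3412, 0.2373, 0.0046, -0.0005, 0.0015, -0.2199] rows~ 5
row [-0.3828, 0.2655, 0.0047, -0.0005, 0.0015, -0.2199] rows~ 5
```

step_arm:
  steps:
    - [-0.02,0.014,0.003,0,0,-0.01,1]
    - [-0.04,0.028,0.003,0,0,-0.02,1]
    - [-0.06,0.042,0.003,0,0,-0.03,1]
    - [-0.08,0.056,0.003,0,0,-0.05,1]
    - [-0.1,0.07,0.003,0,0,-0.06,1]
    - [-0.12,0.083,0.003,0,0,-0.07,1]
    - [-0.14,0.097,0.003,0,0,-0.09,1]
    - [-0.16,0.111,0.003,0,0,-0.1,1]
    - [-0.18,0.125,0.003,0,0,-0.12,1]
    - [-0.2,0.139,0.003,0,0,-0.13,1]
    - [-0.22,0.153,0.003,0,0,-0.14,1]
    - [-0.24,0.167,0.003,0,0,-0.16,1]
    - [-0.26,0.181,0.003,0,0,-0.17,1]
    - [-0.28,0.195,0.003,0,0,-0.18,1]
    - [-0.3,0.209,0.003,0,0,-0.2,1]
    - [-0.32,0.223,0.003,0,0,-0.22,1]
    - [-0.341,0.237,0.003,0,0,-0.22,1]
    - [-0.341,0.237,0.003,0,0,-0.22,1]

```text
time_s: 66.35
tcp_pos: [0.5148, 0.1523, 0.0418]
ee_rot: [-0.574, 0.819, 0.001, 0.002]
contact_force: [-0.1, 0.2, 0.0]
width: 0.006
finger_force: 0.0
```

Run:
```python
from h import *
state(); print(totool([.0906,.9959,0])*2)
```

```text
66.35 tcp [0.5148 0.1523 0.0418] q [-0.5742  0.8187  0.0015  0.0018] F [-0.1  0.2  0. ] w 0.006 ff 0.0 j [ 0.49  0.87 -1.12  1.95  0.97  0.99  1.68]
[-1.93435742  0.5082093   0.00923904]
```

step_arm:
  steps:
    - [-0.012,0.003,0,0,0,0,1]
    - [-0.024,0.006,0,0,0,0,1]
    - [-0.036,0.0095,0,0,0,0,1]
    - [-0.048,0.0125,0,0,0,0,1]
    - [-0.058,0.015,0,0,0,0,1]
    - [-0.064,0.017,0,0,0,0,1]
    - [-0.068,0.018,0,0,0,0,1]
    - [-0.072,0.019,0,0,0,0,1]
    - [-0.072,0.019,0,0,0,0,1]

```text
time_s: 67.25
tcp_pos: [0.5191, 0.1861, 0.0415]
ee_rot: [-0.573, 0.82, 0.0, 0.001]
contact_force: [-0.5, -0.6, 0.7]
width: 0.004
finger_force: 0.5
```

step_arm:
  steps:
    - [-0.003,0.001,0,0,0,0,1]
    - [-0.006,0.0015,0,0,0,0,1]
    - [-0.009,0.0025,0,0,0,0,1]
    - [-0.012,0.003,0,0,0,0,1]
    - [-0.012,0.003,0,0,0,0,1]

```text
time_s: 67.75
tcp_pos: [0.5198, 0.1921, 0.0415]
ee_rot: [-0.573, 0.82, 0.0, 0.001]
contact_force: [-2.0, -1.8, 0.4]
width: 0.004
finger_force: 0.7
```

step_arm:
  steps:
    - [-0.004,0.001,0,0,0,0,1]
    - [-0.008,0.002,0,0,0,0,1]
    - [-0.012,0.003,0,0,0,0,1]
    - [-0.015,0.004,0,0,0,0,1]
    - [-0.015,0.004,0,0,0,0,1]

```text
time_s: 68.25
tcp_pos: [0.5198, 0.1925, 0.0411]
ee_rot: [-0.572, 0.82, -0.005, -0.004]
contact_force: [-5.6, -18.3, 14.1]
width: 0.006
finger_force: 9.6
```

The rack is home (18 N stop). I back off, rise and go to the sash bar.

step_arm:
  steps:
    - [0.06,-0.015,0,0,0,0,1]
    - [0.08,-0.02,0,0,0,0,1]
    - [0.1,-0.025,-0.08,0,0,0,1]
    - [0.1,-0.025,-0.18,0,0,0,1]
    - [0.1,-0.025,-0.28,0,0,0,1]
    - [0.1,-0.025,-0.38,0,0,0,1]
    - [0.1,-0.025,-0.48,0,0,0,1]
    - [0.1,-0.025,-0.58,0,0,0,1]
    - [0.1,-0.025,-0.68,0,0,0,1]
    - [0.1,-0.025,-0.74,0,0,0,1]
    - [0.1,-0.025,-0.74,0,0,0,1]

```text
time_s: 69.35
tcp_pos: [0.5158, 0.1507, 0.4164]
ee_rot: [-0.573, 0.819, -0.001, 0.005]
contact_force: [0.3, -0.0, -0.4]
width: 0.001
finger_force: 0.0
```

Run:
```python
from h import *
state(); plan((.5227,.298,.41,85.5))
t=cam("top"); g=cv2.cvtColor(t["img"],cv2.COLOR_RGB2GRAY); print(g[192,170:215].tolist())
t0=cv2.imread("pics/top0.png",0); print(t0[192,170:215].tolist())
```

```text
69.35 tcp [0.5158 0.1507 0.4164] q [-0.5732  0.8194 -0.001   0.0053] F [ 0.3 -0.  -0.4] w 0.001 ff 0.0 j [ 0.73  0.48 -1.49  1.55  0.48  1.54  2.03]
row [-0.2813, 0.0882, 0.0142, -0.0011, 0.0072, 0.8272] rows~ 9
[239, 240, 240, 239, 238, 237, 236, 234, 232, 230, 227, 225, 223, 220, 218, 215, 214, 211, 208, 204, 200, 196, 191, 188, 184, 180, 176, 171, 166, 162, 159, 154, 146, 140, 133, 125, 117, 111, 105, 101, 101, 97, 84, 65, 50]
[45, 45, 46, 43, 44, 42, 43, 41, 56, 89, 103, 108, 91, 58, 44, 44, 43, 43, 44, 45, 44, 45, 43, 46, 45, 45, 46, 46, 45, 46, 49, 68, 85, 88, 85, 72, 52, 44, 44, 56, 80, 88, 87, 87, 86]
```

step_arm:
  steps:
    - [0,0,0,0,0,0.09,0]
    - [0,0,0,0,0,0.18,0]
    - [0,0,0,0,0,0.27,0]
    - [-0.02,0,0,0,0,0.36,0]
    - [-0.05,0.02,0,0,0,0.45,-0.2]
    - [-0.1,0.03,0,0,0,0.54,-0.2]
    - [-0.15,0.05,0,0,0,0.63,-0.2]
    - [-0.2,0.07,0,0,0,0.72,-0.2]
    - [-0.25,0.08,0,0,0,0.81,-0.2]
    - [-0.281,0.088,0,0,0,0.827,-0.2]
    - [-0.281,0.088,0,0,0,0.827,-0.2]
    - [-0.281,0.088,0,0,0,0.827,-0.2]

```text
time_s: 70.6
tcp_pos: [0.5208, 0.2949, 0.4101]
ee_rot: [0.038, 0.999, 0.0, -0.0]
contact_force: [-0.3, 0.3, -1.3]
width: 0.596
finger_force: 0.0
```

Run:
```python
from h import *
state(); plan((.5227,.299,.304,85.3))
s=cam("scene"); cv2.imwrite("pics/s13.png",s["img"][:,:,::-1])
```

```text
70.6 tcp [0.5208 0.2949 0.4101] q [ 3.840e-02  9.993e-01  1.000e-04 -2.000e-04] F [-0.3  0.3 -1.3] w 0.596 ff 0.0 j [ 0.19  0.44 -1.08  1.41  0.38  1.52  0.63]
row [-0.0034, 0.0084, 0.2121, 0.0001, -0.0003, 0.0034] rows~ 3
```

View pics/s13.png

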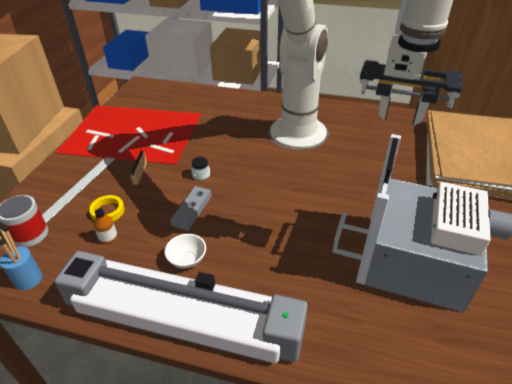

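The scene shows the rack home (bar at about (345,235), as at the start), the cradle empty at (191,208) and the sash still up. Now I grip the bar.

step_arm:
  steps:
    - [-0.003,0.008,0.08,0,0,0,-0.2]
    - [-0.003,0.008,0.16,0,0,0,-0.2]
    - [-0.003,0.008,0.2,0,0,0,-0.2]
    - [-0.003,0.008,0.212,0,0,0,-0.2]
    - [-0.003,0.008,0.212,0,0,0,0.2]
    - [-0.003,0.008,0.212,0,0,0,0.5]
    - [-0.003,0.008,0.212,0,0,0,0.6]
    - [-0.003,0.008,0.212,0,0,0,0.7]
    - [-0.003,0.008,0.212,0,0,0,0.8]
    - [-0.003,0.008,0.212,0,0,0,0.9]
    - [-0.003,0.008,0.212,0,0,0,1]
    - [-0.003,0.008,0.212,0,0,0,1]
    - [-0.003,0.008,0.212,0,0,0,1]

```text
time_s: 71.95
tcp_pos: [0.5233, 0.298, 0.3055]
ee_rot: [0.04, 0.999, -0.0, 0.001]
contact_force: [-1.3, -4.8, 3.3]
width: 0.127
finger_force: 30.0
```

step_arm:
  steps:
    - [0,0,0.02,0,0,0,1]
    - [0,0,0.05,0,0,0,1]
    - [0,0,0.08,0,0,0,1]
    - [0,0,0.11,0,0,0,1]
    - [0,0,0.14,0,0,0,1]
    - [0,0,0.17,0,0,0,1]
    - [0,0,0.2,0,0,0,1]
    - [0,0,0.22,0,0,0,1]
    - [0,0,0.23,0,0,0,1]
    - [0,0,0.236,0,0,0,1]
    - [0,0,0.236,0,0,0,1]

```text
time_s: 73.05
tcp_pos: [0.5233, 0.298, 0.1867]
ee_rot: [0.04, 0.999, -0.0, 0.0]
contact_force: [0.0, -4.4, -2.4]
width: 0.129
finger_force: 30.0
```

step_arm:
  steps:
    - [0,0,0.004,0,0,0,1]
    - [0,0,0.008,0,0,0,1]
    - [0,0,0.012,0,0,0,1]
    - [0,0,0.015,0,0,0,1]
    - [0,0,0.018,0,0,0,1]
    - [0,0,0.018,0,0,0,1]

```text
time_s: 73.65
tcp_pos: [0.5234, 0.2981, 0.1808]
ee_rot: [0.04, 0.999, -0.001, 0.001]
contact_force: [-7.2, -10.8, 17.9]
width: 0.127
finger_force: 30.0
```

Shut (18 N stop). I release, rise clear and check.

step_arm:
  steps:
    - [0,0,0,0,0,0,0.6]
    - [0,0,0,0,0,0,0.3]
    - [0,0,0,0,0,0,0.1]
    - [0,0,0,0,0,0,0.1]
    - [0,0,-0.06,0,0,0,0.1]
    - [0,0,-0.14,0,0,0,0.1]
    - [0,0,-0.24,0,0,0,0.1]
    - [0,0,-0.36,0,0,0,0.1]
    - [0,0,-0.42,0,0,0,0.1]
    - [0,0,-0.42,0,0,0,0.1]
    - [0,0,-0.42,0,0,0,0.1]

```text
time_s: 74.75
tcp_pos: [0.5233, 0.2996, 0.3893]
ee_rot: [0.039, 0.999, 0.001, 0.002]
contact_force: [0.4, 1.0, -1.4]
width: 0.447
finger_force: 0.0
```

Run:
```python
from h import *
state(); f=cam("wrist"); g=cv2.cvtColor(f["img"],cv2.COLOR_RGB2GRAY)
print("bar expected px",proj(f,(.459,.303,.206)),proj(f,(.588,.293,.206)),"rack bar",proj(f,(.518,.2125,.066)))
for u in(255,260,263): 
    r=np.flatnonzero(g[80:225,u]<45)+80; print(u,r.min() if len(r) else None,r.max() if len(r) else None)
for v in(120,140): print(v,g[v,170:240:2].tolist())
```

```text
74.75 tcp [0.5233 0.2996 0.3893] q [0.0393 0.9992 0.0011 0.0016] F [ 0.4  1.  -1.4] w 0.447 ff 0.0 j [ 0.18  0.45 -1.07  1.44  0.4   1.47  0.61]
bar expected px [253.56221293  99.33387466] [253.96795023 219.7733245 ] rack bar [195.22277877 141.469272  ]
255 102 221
260 80 189
263 None None
120 [26, 29, 30, 29, 29, 29, 29, 29, 28, 27, 19, 143, 198, 202, 157, 41, 25, 26, 25, 24, 25, 25, 25, 27, 25, 27, 25, 23, 25, 25, 24, 24, 26, 25, 25]
140 [59, 22, 26, 26, 26, 25, 26, 26, 26, 26, 24, 69, 195, 197, 222, 55, 21, 26, 26, 28, 26, 24, 26, 25, 25, 25, 26, 26, 26, 25, 26, 26, 28, 27, 27]
```

```bash
python3 -c "
from station import hand_in
print(hand_in())"
```

```text
the job is handed in; nothing more can be done
None
```

I handed the job in at about 75 s with the red, blue and yellow cartridges each in its row's empty well, the rack pushed home and the sash shut; the blue one tilted in the grip on its first tries, so I stood it on free bench and regripped it before it went in.

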